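# Round the bend to the end stop

## Robot

A 6-joint arm with a two-finger parallel gripper is mounted at the origin on a cart in front of the work surface, level with it; the furniture and walls round the work are solid. World frame = base frame: x ahead of the robot, y to its left, z up, the work surface at z = 0. Lengths are in mm, angles in rad, forces in N, time in s.
With the tool pointing down it reaches from about 375 to 900 mm from the base axis. Payload 3.1 kg.
Tool frame: the origin (TCP) lies at the centre of the arm's flange, where the gripper is bolted on; the fingertips stand 182 mm ahead of it and the grasp point (between the pads) lies 164 mm ahead of it; z points along the fingers, y is the line along which they close (so a half turn about z gives the same grasp; the last joint's range is limited). The gripper opens to 87 mm and grips with 3 to 60 N. Pads are 19 mm wide; open, the fingers measure 117 mm over their backs; the gripper's body (75 mm by 190 mm) begins 51 mm behind the grasp point.
Start: joints at [1.111, 0.527, 1.433, -0, 1.181, -0.178], TCP at [173.163, 600.511, 404.748] pointing down, gripper open.
Joint ranges: [-3.08, 3.08], [-0.75, 2.2], [0.22, 2.44], [-1.43, 4.57], [0, 2.65], [-2.85, 2.85]. Speed limits (rad/s): [2.79, 2.79, 3.14, 3.14, 3.14, 3.14].

## Interface

Orientations are given as a 3x3 rotation matrix whose columns are the frame's x, y, z axes.
In Python, from station import bot, vision gives the robot as it stands.
- The arm moves only by the tool jog_arm, never from a script. Its argument "plan" is a list of rows, each a list of 5 numbers: the opening, from -1 (shut) to 1 (fully open), then the shift along the tool's x, y, z in mm, then the turn about the tool's z in degrees. A call has 1 to 5 rows; each row shifts and turns the commanded pose from where the row before left it, along the tool's axes as they then stand; what a row does not reach is not made up. A row lasts 1/12 s, in which the tool goes at most 41.7 mm and 7.16 degrees, less where a joint would pass 70% of its speed; a pose out of reach is approached as far as the arm can. A call with a gripper value outside its range is refused whole. The fingers move at their own pace and stop on an object; "newtons" is the grip in N (left out, the last holds). Time passes only in rows, so rows that do not move let the fingers close. It gives the time, the measured TCP pose, the force, the opening and the grip force at its end, in the units of the state.
- bot.state(): the state, without advancing time (a new reading comes with each control period).
- vision.capture(name): name is "side" or "top" or "wrist"; returns the picture (384x512x3 uint8, red, green, blue); there is no depth.
- vision.calibration(name): a dict with "vfov" (degrees; the focal length in pixels is half the picture's height over the tangent of half this angle, whatever the lens; pixels are square), "cx", "cy" (the principal point, pixels), "camera_from_world" (4x4, takes a point from world to camera coordinates). Camera axes: x right, y down, z forward; pixel columns grow to the right and rows downward; lengths in mm; the calibration is good to about 2 mm. The wrist camera is an equidistant fisheye: a pixel r from the principal point sees the ray r / f radians off the axis. A picture is of the moment at which its call begins: read the wrist's pose just before it. calibration takes no time and is no camera call; for the wrist camera it gives the pose at the moment of the call.
- bot.hand_in(): hands the job in; it is judged then, once.
The state is a dict: "time": time; "joint_positions": joint angles; "joint_vel": joint speeds; "joint_efforts": joint torques, N m; "position": TCP position; "orientation": TCP orientation; "force": force on the tool from outside, world axes, zero at the start; "torque": the same for the moment, N m; "finger_gap": finger opening in mm; "gripper_force": force on a finger pad.
Only numpy, scipy, OpenCV 4.12 (cv2) and the standard library are available. Lean on these libraries where they do the work, as an engineer would, in place of code of your own. Each camera call takes 0.05 s, during which the arm holds its last target. There are 200 camera calls.

## Task

Slide the blue carrier along its guide track, under the black sensor bridge and round the bend, on along the exit lane until it has pushed the orange pin of the end stop well in, more than half way, and leave it there. Keep it down on the track all the way and move it gently: do not force it against the rails or ram the stop. The hand cannot pass under the bridge, so let go there and take hold again on the far side; leave the swab tube, the loupe and the solder spool where they stand.

Things in the scene. Friction and masses are not known exactly. Their poses are not given: they have to be found in the camera images.
- track: Fixed L-shaped guide track, grey base plate 8 mm thick with two aluminium rails 6 mm thick, tops at z = 18 mm; lane between them 47 mm wide (2.5 mm free each side of the carrier). Origin on the bench top at the centre of the 90-degree bend, z up, exit lane along +x, entry lane along +y. Over 25 N between the carrier and the track, stop or pin counts as forcing.
- entry_lane (a point): open start of the entry lane, on the lane's centre line and floor (8 mm above the bench). Track frame (-80, -170) mm. The entry lane runs straight from here along the track's +y to point bend.
- bend (a point): where the entry lane ends and the bend begins, centre line, on the lane floor; track frame (-80, 0) mm. From here the centre line curves with radius 80 mm about the track's origin through (-57, 57) to point exit_lane.
- exit_lane (a point): where the bend ends and the exit lane begins, centre line, on the lane floor; track frame (0, 80) mm. The exit lane runs along the track's +x to x = 190 mm. A dark end stop (26 x 26 mm, top 21 mm above the bench) is clamped in it at a place that is not reported: its untouched pin tip is somewhere from x = 90 to 130 mm; find it by touch or by eye.
- bridge (a point): middle of the underside of the black sensor bridge over the middle of the bend, 48 mm above the bench. The bar lies radially to the bend, is 10 mm wide along the lane, 136 mm long, top 56 mm above the bench, on 10 mm posts (22 mm feet) 63 mm to either side of this point. The carrier passes under it with 6 mm to spare.
- carrier: Loose carrier in the entry lane, 0.2 to 0.35 kg, 86 x 42 x 34 mm, drags with 1 to 4 N. Origin: centre of underside; x along its length, its way of travel. Foot: two black discs, diameter 42, 14 mm high, 22 mm ahead of and behind the origin. Above (14 to 34 mm up) a blue grip block 80 long, 28 wide, small green board on top; grip it across its width anywhere along. A light grip (about 8 N) lets it find its own way.
- pin (a joint): orange pin of the end stop, 9 mm in diameter, pointing to the track's -x, axis 15 mm above the bench. 0 = fully out (12 mm proud of the stop), 0.010 m = fully in (hard end). It slides stiffly at about 3 N and stays where it is pushed.
- swab_tube: bystander: blue tube of swabs, 37 mm in diameter, 116 mm high; origin at the centre of its underside.
- loupe: bystander: loupe with black rim, 43 mm in diameter, 40 mm high; origin at the centre of its underside.
- solder_spool: bystander: green-flanged spool of solder wire, 58 mm in diameter, 36 mm high; origin at the centre of its underside.
There are look-alikes about, which are no part of the job. Leave any brown or yellow look-alike of the carrier alone.

How it is judged:
By the outcome, as a careful person would: the job done as asked, in the order asked, and still so for the second after the job is handed in, with the robot touching nothing.
It also fails if it takes over 72 s, if anything falls off the work surface, if the arm or the gripper's body presses on something with over 40 N, if the wrist force passes 120 N, or if a joint passes its speed limit or range.

## Working session

There is one attempt and no reset: what is moved stays moved. The work goes in short steps, Python scripts to look and compute and a tool call to move; the robot and the scene stay as the last step left them, time stands still between calls to the robot, and variables do not carry over. Pictures are saved under pics/ and viewed, at most 11 in all, crops included, and the job is handed in when it is done.

Besides the shell and the picture viewer there is one more tool, called after "Call:" as name([rows], argument=value, ...), one row to a line, values as JSON. jog_arm: Moves the arm, as the interface text tells. Its arguments: {"type":"object","properties":{"plan":{"type":"array"},"newtons":{"type":"number"}},"required":["plan"]}

```bash
mkdir -p pics
python3 - <<'E'
from station import bot, vision
import cv2,numpy as np
s=bot.state();print(s)
for n in("top","side"):
    p=vision.capture(n);cv2.imwrite(f"pics/{n}0.png",cv2.cvtColor(p,cv2.COLOR_RGB2BGR));print(n,vision.calibration(n))
a=cv2.imread("pics/top0.png");cv2.imwrite("pics/top0b.png",cv2.resize(a,(800,600)))
E
```

```text
{'time': 0.0, 'joint_positions': array([ 1.11146154e+00,  5.28456805e-01,  1.43389531e+00,  2.92889734e-06,
        1.18140310e+00, -1.78469337e-01]), 'joint_vel': array([-8.38610399e-04, -8.26551325e-05,  4.13332096e-04, -3.56326633e-04,
       -1.16263264e-03, -7.35054307e-04]), 'joint_efforts': array([ 2.28512454e-04, -4.40047252e+01, -1.76592779e+01,  6.33102749e-02,
        5.83349273e-02, -1.72621135e-04]), 'position': array([173.04016102, 600.21044986, 403.77919012]), 'orientation': array([[-9.60815411e-01,  2.77187341e-01, -9.61206065e-04],
       [ 2.77188738e-01,  9.60813536e-01, -1.93720844e-03],
       [ 3.86570142e-04, -2.12773522e-03, -9.99997662e-01]]), 'force': array([ 0.00977113,  1.24403382, -0.6669286 ]), 'torque': array([-0.03130493, -0.01488962,  0.00748016]), 'gripper_force': 0.0, 'finger_gap': 86.9786469658478}
top {'vfov': 49.12522999592697, 'cx': 261.65099754587385, 'cy': 188.5760602984182, 'camera_from_world': array([[-6.65035794e-03, -9.99974219e-01,  2.70821857e-03,
        -2.32041017e+02],
       [-9.85036205e-01,  6.08453637e-03, -1.72240101e-01,
         5.03198315e+02],
       [ 1.72219183e-01, -3.81315167e-03, -9.85051274e-01,
         8.16874662e+02],
       [ 0.00000000e+00,  0.00000000e+00,  0.00000000e+00,
         1.00000000e+00]])}
side {'vfov': 51.299780746432745, 'cx': 253.86088399254442, 'cy': 186.96907742058264, 'camera_from_world': array([[ 9.32624445e-01, -3.60746128e-01, -8.59511930e-03,
        -5.32462074e+02],
       [-2.39832666e-01, -6.01882355e-01, -7.61720371e-01,
         2.26369119e+01],
       [ 2.69614424e-01,  7.12460428e-01, -6.47848903e-01,
         9.11328309e+02],
       [ 0.00000000e+00,  0.00000000e+00,  0.00000000e+00,
         1.00000000e+00]])}
```

View pics/top0b.png

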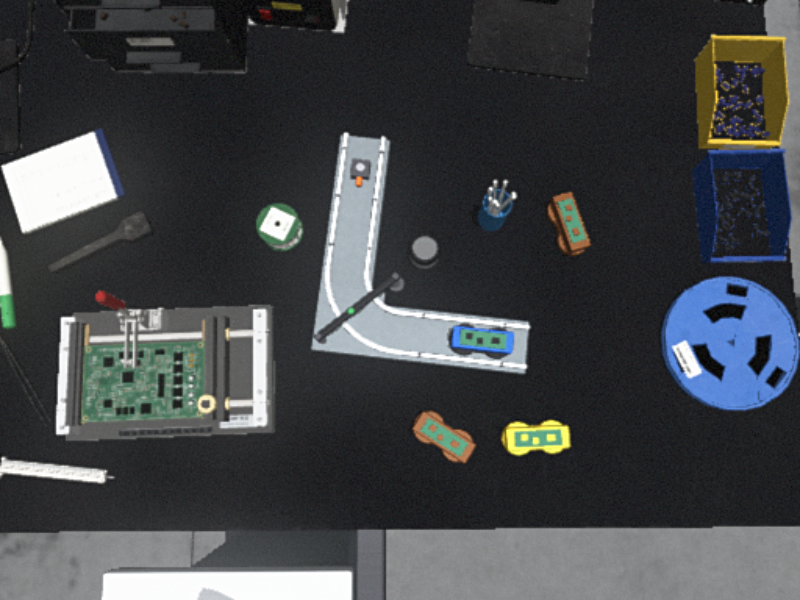

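View pics/side0.png

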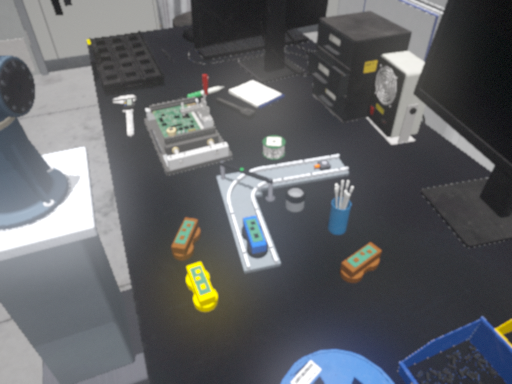

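The top view shows the track with the blue carrier at about (483,340) in the 800x600 picture. The bridge runs (320,338)–(397,280), and the orange pin is at about (359,182) with its stop beyond. The spool is at (279,227), the loupe at (425,250) and the swab tube at (494,205). The side view agrees. Next I'll fit the track pose from the rails.

```bash
cat > h.py <<'E'
from station import bot, vision
import cv2,numpy as np
def ray(c,uv,z,eq=False):
    uv=np.atleast_2d(uv).astype(float);f=192/np.tan(np.radians(c["vfov"]/2))
    d=(uv-[c["cx"],c["cy"]])/f
    if eq:
        r=np.linalg.norm(d,axis=1,keepdims=True)+1e-9
        d=np.c_[d/r*np.sin(r),np.cos(r)]
    else: d=np.c_[d,np.ones(len(d))]
    T=c["camera_from_world"];R=T[:3,:3];o=-R.T@T[:3,3];w=d@R
    return o+w*((z-o[2])/w[:,2:])
def blob(m):
    n,l,s,c=cv2.connectedComponentsWithStats(m.astype(np.uint8));i=1+np.argmax(s[1:,4]);return l==i,c[i],s[i]
E
python3 - <<'E'
from h import *
c=vision.calibration("top");im=cv2.cvtColor(cv2.imread("pics/top0.png"),cv2.COLOR_BGR2RGB).astype(int)
hsv=cv2.cvtColor(im.astype(np.uint8),cv2.COLOR_RGB2HSV)
m=(im.min(2)>195);v,u=np.nonzero(m);k=(u>195)&(u<345)&(v>80)&(v<242)
P=ray(c,np.c_[u,v][k],18)[:,:2]
def sel(u0,u1,v0,v1):
    kk=(u>=u0)&(u<=u1)&(v>=v0)&(v<=v1);return ray(c,np.c_[u,v][kk],18)[:,:2]
def line(p):
    q=cv2.fitLine(p.astype(np.float32),cv2.DIST_HUBER,0,.01,.01).ravel();return q
S=1/1.5625
E1=line(sel(325*S,352*S,140*S,260*S)) ; E2=line(sel(362*S,392*S,140*S,260*S))
N1=line(sel(425*S,525*S,305*S,330*S)); N2=line(sel(400*S,525*S,346*S,370*S))
for n,q in zip(("exL","exR","enFar","enNear"),(E1,E2,N1,N2)):
    print(n,q,np.degrees(np.arctan2(q[1],q[0]))%180)
dirs=[E1[:2]*np.sign(E1[0]),E2[:2]*np.sign(E2[0])]+[np.array([d[1],-d[0]])*np.sign(d[1]) for d in (N1[:2],N2[:2])]
ex=np.sum(dirs,0);ex/=np.linalg.norm(ex);ey=np.array([-ex[1],ex[0]])
A=np.array([(q[2:]@ey) for q in(E1,E2)]);B=np.array([(q[2:]@ex) for q in(N1,N2)])
print("gaps(53)",A[0]-A[1],B[0]-B[1])
o=ex*(B.mean()+80)+ey*(A.mean()-80);th=np.arctan2(ex[1],ex[0]);print("origin",o,np.degrees(th))
np.save("tr.npy",[*o,th])
H,Sa,V=hsv[...,0],hsv[...,1],hsv[...,2]
def tt(p): return np.array([(p[:2]-o)@ex,(p[:2]-o)@ey])
box=np.zeros(m.shape,bool);box[195:235,270:345]=1
b,ce,s=blob((H>100)&(H<125)&(Sa>140)&box);p=ray(c,ce,40)[0];print("carrier",p,tt(p),s)
box[:]=0;box[95:125,215:245]=1
b,ce,s=blob((H<16)&(Sa>150)&(V>120)&box);vv,uu=np.nonzero(b);print("pin",ce,s,tt(ray(c,ce,15)[0]),tt(ray(c,[ce[0],vv.max()+.5],15)[0]))
for n,uv,z in(("end1",[341*S,134*S],18),("end2",[388*S,139*S],18),("loupe",[425*S,245*S],40),("spool",[279*S,225*S],36),("swab",[492*S,220*S],20),("br",[351*S,311*S],56)):
    p=ray(c,uv,z)[0];print(n,p,tt(p))
E
```

```text
exL [ 9.9314350e-01 -1.1690169e-01  6.3929907e+02 -1.3546814e+02] 173.28668
exR [ 9.93044138e-01 -1.17742814e-01  6.38218933e+02 -1.88837311e+02] 173.23814
enFar [ 1.1706623e-01  9.9312413e-01  4.7062787e+02 -3.2327356e+02] 83.277176
enNear [ 1.1886106e-01  9.9291092e-01  4.1925900e+02 -3.0643011e+02] 83.17362
gaps(53) 53.125656 52.993683
origin [ 535.4981  -230.47928] -6.7560916
carrier [ 441.79676444 -328.95673813   40.        ] [ -81.4654991  -108.81693764] [289 209  40  18 268]
pin [229.2 115.4] [228 113   4   6  20] [125.47282381  80.25686048] [118.44320404  79.37664156]
end1 [ 737.05669756 -141.14302946   18.        ] [189.64918375 112.42785202]
end2 [ 729.21714538 -207.47690943   18.        ] [189.667785    45.63232625]
loupe [ 569.56897741 -257.3210976    40.        ] [ 36.99203304 -22.64723068]
spool [599.49444682 -60.90601865  36.        ] [ 43.60284402 175.92446334]
swab [ 609.49214673 -350.52789472   20.        ] [  87.60310157 -110.51011897]
br [ 478.69632633 -160.65075665   56.        ] [-64.62218564  62.66130154]
```

Call:
jog_arm([
  [1, -15, -13.5, 0, 0],
  [1, -28, -25, 0, 0],
  [1, -29, -26, 0, 0],
  [1, -29, -26, 0, 0],
  [1, -29, -26, 0, 0],
])

```text
time: 0.52
position: [266.0, 451.0, 404.3]
orientation: [[-0.961, 0.276, -0.0], [0.276, 0.961, -0.001], [0.0, -0.001, -1.0]]
force: [0.6, -0.3, 0.2]
finger_gap: 87.0
gripper_force: 0.0
```

Call:
jog_arm([
  [1, -29, -26, 0, 0],
  [1, -29, -26, 0, 0],
  [1, -29, -26, 0, 0],
  [1, -29, -26, 0, 0],
  [1, -29, -26, 0, 0],
])

```text
time: 0.93
position: [369.5, 285.7, 404.6]
orientation: [[-0.961, 0.277, -0.0], [0.277, 0.961, -0.0], [0.0, -0.0, -1.0]]
force: [0.5, -0.1, -0.5]
finger_gap: 87.5
gripper_force: 0.0
```

Call:
jog_arm([
  [1, -29, -26, 0, 0],
  [1, -29, -26, 0, 0],
  [1, -29, -26, 0, 0],
  [1, -27, -27, 0, 0],
  [1, -10, -37, 0, 0],
])

```text
time: 1.35
position: [452.4, 114.8, 405.1]
orientation: [[-0.961, 0.278, 0.006], [0.278, 0.961, 0.0], [-0.005, 0.002, -1.0]]
force: [1.6, -0.8, 0.1]
finger_gap: 87.3
gripper_force: 0.0
```

Call:
jog_arm([
  [1, -10, -37, 0, 0],
  [1, -10, -37, 0, 0],
  [1, -10, -37, 0, 0],
  [1, -10, -37, 0, 0],
  [1, -10, -37, 0, 0],
])

```text
time: 1.77
position: [445.1, -76.7, 404.6]
orientation: [[-0.961, 0.277, -0.0], [0.277, 0.961, 0.0], [0.0, 0.0, -1.0]]
force: [0.3, 0.1, -0.1]
finger_gap: 87.1
gripper_force: 0.0
```

Call:
jog_arm([
  [1, -10, -37, 0, 0],
  [1, -10, -37, 0, 0],
  [1, -10, -37, 0, 0],
  [1, -10, -37, 0, 0],
  [1, -6, -22, 0, 0],
])

```text
time: 2.18
position: [442.5, -254.8, 404.7]
orientation: [[-0.96, 0.279, 0.001], [0.279, 0.96, -0.002], [-0.001, -0.002, -1.0]]
force: [1.3, 1.0, 0.2]
finger_gap: 87.2
gripper_force: 0.0
```

Call:
jog_arm([
  [1, 0, 0, 0, 4],
  [1, 0, 0, 5, 7],
  [1, 0, 0, 10, 7],
  [1, 0, 0, 10, 7],
  [1, 0, 0, 10, 7],
])

```text
time: 2.6
position: [442.5, -251.1, 369.1]
orientation: [[-0.663, 0.748, -0.0], [0.748, 0.663, 0.0], [0.001, -0.0, -1.0]]
force: [-0.4, 0.7, -1.2]
finger_gap: 86.9
gripper_force: 0.0
```

Call:
jog_arm([
  [1, 0, 0, 10, 7],
  [1, 0, 0, 10, 7],
  [1, 0, 0, 10, 7],
  [1, 0, 0, 10, 7],
  [1, 0, 0, 10, 7],
])

```text
time: 3.02
position: [442.6, -250.9, 319.0]
orientation: [[-0.114, 0.993, -0.001], [0.993, 0.114, 0.0], [0.001, -0.0, -1.0]]
force: [-0.6, 0.5, 0.6]
finger_gap: 87.1
gripper_force: 0.0
```

Call:
jog_arm([
  [1, 0, 0, 10, 7],
  [1, 0, 0, 10, 6.7],
  [1, 0, 0, 5, 0],
  [1, 0, 0, 0, 0],
])

```text
time: 3.35
position: [442.4, -250.8, 293.6]
orientation: [[0.115, 0.993, -0.002], [0.993, -0.115, 0.002], [0.002, -0.002, -1.0]]
force: [0.3, 0.2, -0.4]
finger_gap: 87.0
gripper_force: 0.0
```

```bash
cat >> h.py <<'E'
ox,oy,th=np.load("tr.npy");O=np.array([ox,oy]);EX=np.array([np.cos(th),np.sin(th)]);EY=np.array([-EX[1],EX[0]])
def tt(p): return np.array([(p[:2]-O)@EX,(p[:2]-O)@EY])
def st():
    s=bot.state();R=s["orientation"];yaw=np.degrees(np.arctan2(R[1,1],R[0,1])-th)
    print("t%.2f"%s["time"],"track",tt(s["position"]).round(1),"z %.1f"%s["position"][2],"yawY %.2f"%yaw,"F",s["force"].round(1),"gap %.1f gf %.1f"%(s["finger_gap"],s["gripper_force"]),"j",s["joint_positions"].round(2));return s
E
python3 - <<'E'
from h import *
s=st();c=vision.calibration("wrist");p=vision.capture("wrist");cv2.imwrite("pics/w1.png",cv2.cvtColor(p,cv2.COLOR_RGB2BGR));print(c,s["position"])
E
```

```text
t3.35 track [-90.1 -31.1] z 293.6 yawY 0.14 F [ 0.3  0.2 -0.4] gap 87.0 gf 0.0 j [-0.74  0.55  1.82 -0.    0.78 -0.62]
{'vfov': 65.70646984690485, 'cx': 262.03518793824657, 'cy': 186.08551136821666, 'camera_from_world': array([[ 9.93379765e-01, -1.14842147e-01, -2.81496481e-03,
        -4.66096130e+02],
       [-1.09720989e-01, -9.55770695e-01,  2.72880346e-01,
        -1.93547251e+02],
       [-3.40286257e-02, -2.70764953e-01, -9.62043862e-01,
         2.32045332e+02],
       [ 0.00000000e+00,  0.00000000e+00,  0.00000000e+00,
         1.00000000e+00]])} [ 442.36150329 -250.77466159  293.5551063 ]
```

View pics/w1.png

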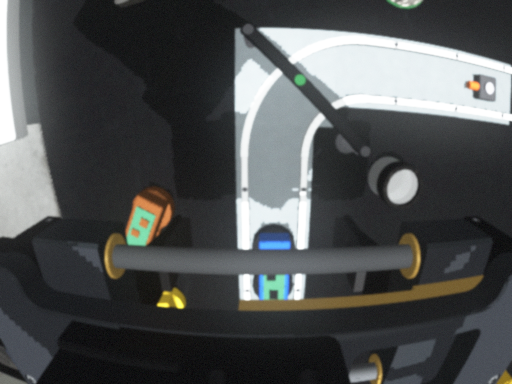

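The wrist view shows the carrier under the gripper bar, with its front disc edge at about (274,226). The lane rails are at u≈244 and u≈306, the pin tip is at about (467,86), and the green bridge dot is at (299,79).

Run:
```python
from h import *
# calibration of saved picture = pose unchanged since
c=vision.calibration("wrist");im=cv2.cvtColor(cv2.imread("pics/w1.png"),cv2.COLOR_BGR2HSV)
g=lambda uv,z:tt(ray(c,uv,z,True)[0]).round(1)
print("bridge dot",g([299.5,79.5],56),"expect -56.6,56.6")
for u,v in((247,190),(304,190)):print("rail",g([u,v],18))
m=(im[...,0]>95)&(im[...,0]<130)&(im[...,1]>130);m[:, :230]=0;m[:,330:]=0;m[:215]=0;m[310:]=0
v,u=np.nonzero(m)
for r in (240,280):
    if (v==r).any():print(r,u[v==r].min(),u[v==r].max(),g([u[v==r].min(),r],42),g([u[v==r].max(),r],42))
print("front of blue",v.min(),g([274,v.min()],42))
m=(im[...,0]<16)&(im[...,1]>140)&(im[...,2]>100);m[:,:440]=0;m[:60]=0;m[110:]=0
v,u=np.nonzero(m);print("pin",u.min(),u.max(),v.mean(),g([u.min(),v.mean()],15),g([u.max()+1,v.mean()],15))
```

```text
bridge dot [-64.6  62.5] expect -56.6,56.6
rail [-105.2  -32.8]
rail [-53.5 -32.6]
240 259 289 [-94.1 -71. ] [-68.  -71.1]
280 258 289 [ -95.1 -113.1] [ -66.2 -113.3]
front of blue 233 [-81.2 -64.3]
pin 469 478 85.58823529411765 [119.9  77.7] [134.6  79.9]
```

Call:
jog_arm([
  [1, -20, 1.6, 0, 0],
  [1, -31, 3, 0, 0],
  [1, -31, 3, 10, 0],
  [1, -20, 2, 20, -0.1],
  [1, 0, 0, 20, 0],
])

```text
time: 3.82
position: [441.2, -358.8, 246.1]
orientation: [[0.117, 0.993, 0.006], [0.993, -0.117, -0.009], [-0.008, 0.007, -1.0]]
force: [0.7, -0.5, -0.4]
finger_gap: 86.9
gripper_force: 0.0
```

Call:
jog_arm([
  [1, 0, 0, 15, 0],
  [1, 0, 0, 10, 0],
  [1, 0, 0, 5, 0],
  [1, 0, 0, 0, 0],
  [1, 0, 0, 0, 0],
])

```text
time: 4.23
position: [440.5, -353.4, 215.3]
orientation: [[0.115, 0.993, 0.0], [0.993, -0.115, -0.001], [-0.0, 0.001, -1.0]]
force: [0.6, -0.2, 0.8]
finger_gap: 87.2
gripper_force: 0.0
```

Run:
```python
from h import *
st();p=vision.capture("side");q=cv2.cvtColor(p,cv2.COLOR_RGB2BGR)[150:290,170:350];cv2.imwrite("pics/s1.png",cv2.resize(q,None,fx=4,fy=4,interpolation=2))
```

```text
t4.23 track [ -79.9 -133.2] z 215.3 yawY 0.13 F [ 0.6 -0.2  0.8] gap 87.2 gf 0.0 j [-0.87  0.73  1.72 -0.    0.69 -0.76]
```

View pics/s1.png

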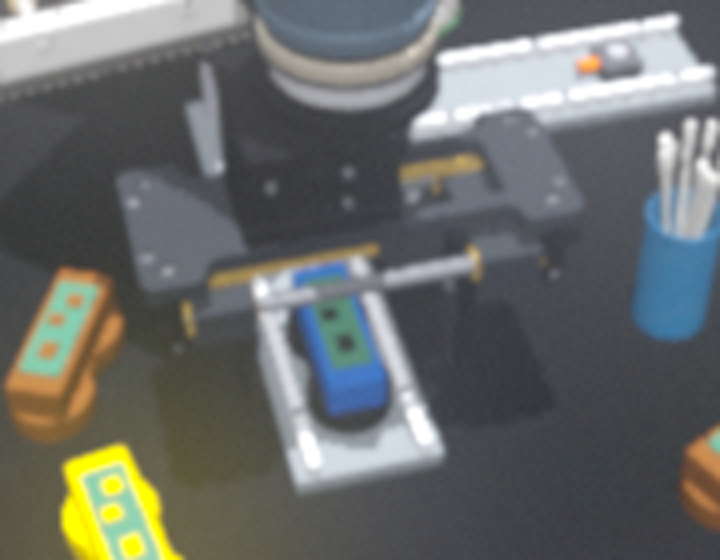

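The carrier lies between the open fingers, and the pin at about (587,63) and tube are clear. Next I descend the last 7 mm and grip lightly.

Call:
jog_arm([
  [1, 0, 0, 4, 0],
  [1, 0, 0, 3.5, 0],
  [0.1, 0, 0, 0, 0],
  [-0.2, 0, 0, 0, 0],
  [-0.4, 0, 0, 0, 0],
], newtons=8)

```text
time: 4.7
position: [440.3, -353.4, 207.4]
orientation: [[0.116, 0.993, 0.0], [0.993, -0.116, -0.0], [-0.0, 0.0, -1.0]]
force: [0.6, -0.4, 0.1]
finger_gap: 74.0
gripper_force: 0.0
```

Call:
jog_arm([
  [-1, 0, 0, 0, 0],
  [-1, 0, 0, 0, 0],
  [-1, 0, 0, 0, 0],
  [-1, 0, 0, 0, 0],
])

```text
time: 5.03
position: [440.2, -353.5, 207.3]
orientation: [[0.116, 0.993, 0.0], [0.993, -0.116, -0.0], [-0.0, 0.0, -1.0]]
force: [-0.1, 0.3, -0.0]
finger_gap: 48.2
gripper_force: 0.0
```

```bash
cat > plan.py <<'E'
from h import *
L0=0
def cl(s): # centre line, s=0 at bend start
    if s<0:return np.array([-80.,s])
    if s>40*np.pi:return np.array([s-40*np.pi,80.])
    a=np.pi-s/80;return 80*np.array([np.cos(a),np.sin(a)])
def pose(s,a): # s of rear disc, a grip offset on carrier -> grip xy, travel heading
    r=cl(s);from scipy.optimize import brentq
    f=cl(brentq(lambda q:np.linalg.norm(cl(q)-r)-44,s+30,s+60));h=(f-r)/44
    return (r+f)/2+a*h,np.degrees(np.arctan2(h[1],h[0])),(r+f)/2
def rows(a,ss):
    prev=None
    for s in ss:
        p,h,o=pose(s,a)
        if prev is not None:
            d=p-prev[0];k=np.radians(prev[1]);x=d@[np.cos(k),np.sin(k)];y=d@[np.sin(k),-np.cos(k)]
            print("s%.0f x%.1f y%.1f turn%.1f  grip %s head %.1f org %s arc%.1f"%(s,x,y,prev[1]-h,p.round(1),h,o.round(1),np.degrees(np.pi-np.arctan2(p[1],p[0]))))
        prev=(p,h)
E
python3 - <<'E'
from plan import *
st()
rows(-28,np.arange(-127,60,8))
E
```

```text
t5.03 track [ -80.1 -133.4] z 207.3 yawY 0.07 F [-0.1  0.3 -0. ] gap 48.2 gf 0.0 j [-0.87  0.74  1.72 -0.    0.68 -0.76]
s-119 x8.0 y-0.0 turn0.0  grip [ -80. -125.] head 90.0 org [-80. -97.] arc302.6
s-111 x8.0 y-0.0 turn0.0  grip [ -80. -117.] head 90.0 org [-80. -89.] arc304.4
s-103 x8.0 y-0.0 turn0.0  grip [ -80. -109.] head 90.0 org [-80. -81.] arc306.3
s-95 x8.0 y-0.0 turn0.0  grip [ -80. -101.] head 90.0 org [-80. -73.] arc308.4
s-87 x8.0 y-0.0 turn0.0  grip [-80. -93.] head 90.0 org [-80. -65.] arc310.7
s-79 x8.0 y-0.0 turn0.0  grip [-80. -85.] head 90.0 org [-80. -57.] arc313.3
s-71 x8.0 y-0.0 turn0.0  grip [-80. -77.] head 90.0 org [-80. -49.] arc316.1
s-63 x8.0 y-0.0 turn0.0  grip [-80. -69.] head 90.0 org [-80. -41.] arc319.2
s-55 x8.0 y-0.0 turn0.0  grip [-80. -61.] head 90.0 org [-80. -33.] arc322.7
s-47 x8.0 y-0.0 turn0.0  grip [-80. -53.] head 90.0 org [-80. -25.] arc326.5
s-39 x8.0 y-0.0 turn0.2  grip [-80. -45.] head 89.8 org [-79.9 -17. ] arc330.6
s-31 x8.0 y-0.2 turn1.2  grip [-80.1 -37. ] head 88.6 org [-79.5  -9. ] arc335.2
s-23 x8.0 y-0.4 turn2.2  grip [-80.4 -29. ] head 86.4 org [-78.6  -1. ] arc340.2
s-15 x8.0 y-0.9 turn3.3  grip [-80.7 -21. ] head 83.1 org [-77.3   6.8] arc345.4
s-7 x8.0 y-1.4 turn4.4  grip [-81.2 -12.9] head 78.7 org [-75.7  14.6] arc351.0
s1 x7.9 y-2.1 turn5.4  grip [-81.7  -4.7] head 73.3 org [-73.7  22.1] arc356.7
s9 x7.8 y-2.4 turn5.7  grip [-81.8   3.4] head 67.6 org [-71.1  29.3] arc2.4
s17 x7.8 y-2.4 turn5.7  grip [-81.   11.6] head 61.9 org [-67.8  36.3] arc8.1
s25 x7.8 y-2.4 turn5.7  grip [-79.5  19.6] head 56.1 org [-63.9  42.9] arc13.9
s33 x7.8 y-2.4 turn5.7  grip [-77.1  27.4] head 50.4 org [-59.3  49. ] arc19.6
s41 x7.8 y-2.4 turn5.7  grip [-74.  35.] head 44.7 org [-54.1  54.7] arc25.3
s49 x7.8 y-2.4 turn5.7  grip [-70.1  42.2] head 38.9 org [-48.3  59.8] arc31.1
s57 x7.8 y-2.4 turn5.7  grip [-65.6  49. ] head 33.2 org [-42.1  64.3] arc36.8
```

Call:
jog_arm([
  [-1, 0, 0, 0, 0],
  [-1, 0, 0, 0, 0],
  [-1, 0, 0, 0, 0],
  [-1, 0, 0, 0, 0],
  [-1, 0, 0, 0, 0],
])

```text
time: 5.45
position: [440.3, -353.5, 207.3]
orientation: [[0.116, 0.993, 0.0], [0.993, -0.116, -0.0], [-0.0, 0.0, -1.0]]
force: [0.9, -0.4, -0.9]
finger_gap: 28.0
gripper_force: 8.0
```

Call:
jog_arm([
  [-1, 2, 0, 0, 0],
  [-1, 4, 0, 0, 0],
  [-1, 6, 0, 0, 0],
  [-1, 6, 0, 0, 0],
  [-1, 6, 0, 0, 0],
])

```text
time: 5.87
position: [443.0, -328.9, 207.3]
orientation: [[0.116, 0.993, -0.0], [0.993, -0.116, 0.0], [0.0, -0.0, -1.0]]
force: [0.4, -1.0, 0.0]
finger_gap: 28.0
gripper_force: 8.0
```

Run:
```python
from plan import *
st()
c=vision.calibration("top");im=vision.capture("top")
cv2.imwrite("pics/t2.png",cv2.resize(cv2.cvtColor(im,cv2.COLOR_RGB2BGR)[150:260,190:350],None,fx=4,fy=4,interpolation=2))
```

```text
t5.87 track [ -80.2 -108.6] z 207.3 yawY 0.07 F [ 0.4 -1.   0. ] gap 28.0 gf 8.0 j [-0.84  0.73  1.76 -0.    0.65 -0.72]
```

Call:
jog_arm([
  [-1, 8, 0, 0, 0],
  [-1, 8, 0, 0, 0],
  [-1, 8, 0, 0, 0],
  [-1, 8, 0, 0, 0],
  [-1, 8, 0, 0, 0],
])

```text
time: 6.33
position: [447.7, -288.9, 207.2]
orientation: [[0.116, 0.993, -0.0], [0.993, -0.116, 0.0], [0.0, -0.0, -1.0]]
force: [-0.5, -1.1, -0.8]
finger_gap: 28.0
gripper_force: 8.0
```

Call:
jog_arm([
  [-1, 8, 0, 0, 0],
  [-1, 6, 0, 0, 0],
  [-1, 2, 0, 0, 0],
  [-1, 0, 0, 0, 0],
])

```text
time: 6.67
position: [449.5, -272.9, 207.2]
orientation: [[0.116, 0.993, -0.001], [0.993, -0.116, 0.002], [0.001, -0.001, -1.0]]
force: [0.3, 2.0, 0.9]
finger_gap: 27.8
gripper_force: 8.0
```

Run:
```python
from plan import *
s=st();print(s["torque"])
im=vision.capture("side");cv2.imwrite("pics/s2.png",cv2.resize(cv2.cvtColor(im,cv2.COLOR_RGB2BGR)[130:280,170:350],None,fx=4,fy=4,interpolation=2))
```

```text
t6.67 track [-80.4 -52.2] z 207.2 yawY 0.09 F [0.3 2.  0.9] gap 27.8 gf 8.0 j [-0.76  0.72  1.82  0.    0.6  -0.64]
[ 0.22845512 -0.15442197  0.04297744]
```

View pics/s2.png

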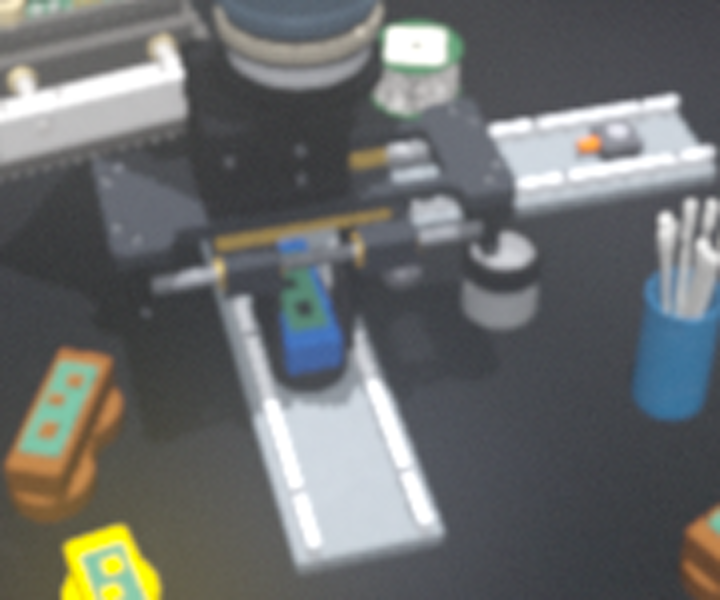

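The carrier has come along with the hand, and its rear top edge is at about crop (312,340), i.e. full-picture (248,215). I'll check the grip offset against that.

Run:
```python
from plan import *
c=vision.calibration("side")
for v in (335,345): print("rear top edge",tt(ray(c,[170+312/4,130+v/4],42)[0]))
T=c["camera_from_world"];f=192/np.tan(np.radians(c["vfov"]/2))
for y in (-64,-70,-80,-90):
    w=O+EX*-80+EY*y;q=T@[*w,42,1];print(y,(np.array([c["cx"],c["cy"]])+f*q[:2]/q[2]-[170,130])*4)
rows(-28,np.arange(-47,46,6))
```

```text
rear top edge [-79.70025283 -63.11909796]
rear top edge [-81.39651819 -70.05066284]
-64 [311.83705157 336.29349122]
-70 [314.69501464 344.4246899 ]
-80 [319.52961957 358.1794573 ]
-90 [324.45548436 372.1938866 ]
s-41 x6.0 y-0.0 turn0.1  grip [-80. -47.] head 89.9 org [-80. -19.] arc329.6
s-35 x6.0 y-0.1 turn0.6  grip [-80.1 -41. ] head 89.3 org [-79.7 -13. ] arc332.9
s-29 x6.0 y-0.2 turn1.2  grip [-80.2 -35. ] head 88.2 org [-79.3  -7. ] arc336.4
s-23 x6.0 y-0.4 turn1.8  grip [-80.4 -29. ] head 86.4 org [-78.6  -1. ] arc340.2
s-17 x6.0 y-0.6 turn2.4  grip [-80.6 -23. ] head 84.0 org [-77.7   4.9] arc344.1
s-11 x6.0 y-0.9 turn3.0  grip [-80.9 -16.9] head 81.0 org [-76.6  10.7] arc348.2
s-5 x5.9 y-1.3 turn3.6  grip [-81.3 -10.9] head 77.4 org [-75.2  16.5] arc352.4
s1 x5.9 y-1.7 turn4.1  grip [-81.7  -4.7] head 73.3 org [-73.7  22.1] arc356.7
s7 x5.8 y-1.9 turn4.3  grip [-81.8   1.4] head 69.0 org [-71.8  27.5] arc1.0
s13 x5.8 y-1.9 turn4.3  grip [-81.5   7.5] head 64.7 org [-69.6  32.8] arc5.3
s19 x5.8 y-1.9 turn4.3  grip [-80.7  13.6] head 60.4 org [-66.9  38. ] arc9.6
s25 x5.8 y-1.9 turn4.3  grip [-79.5  19.6] head 56.1 org [-63.9  42.9] arc13.9
s31 x5.8 y-1.9 turn4.3  grip [-77.8  25.5] head 51.8 org [-60.5  47.5] arc18.2
s37 x5.8 y-1.9 turn4.3  grip [-75.6  31.3] head 47.5 org [-56.7  51.9] arc22.5
s43 x5.8 y-1.9 turn4.3  grip [-73.1  36.8] head 43.2 org [-52.7  56. ] arc26.8
```

Call:
jog_arm([
  [-1, 3, 0.2, 0, 0],
  [-1, 3, 0.2, 0, 0.1],
  [-1, 6, -0.1, 0, 0.6],
  [-1, 6, -0.2, 0, 1.2],
  [-1, 6, -0.4, 0, 1.8],
])

```text
time: 7.13
position: [452.3, -250.0, 207.2]
orientation: [[0.182, 0.983, 0.0], [0.983, -0.182, -0.0], [-0.0, 0.0, -1.0]]
force: [-0.8, -1.2, -0.7]
finger_gap: 27.8
gripper_force: 8.0
```

Call:
jog_arm([
  [-1, 6, -0.6, 0, 2.4],
  [-1, 6, -0.9, 0, 3],
  [-1, 5.9, -1.3, 0, 3.6],
  [-1, 0, 0, 0, 0],
])

```text
time: 7.47
position: [453.5, -230.9, 207.2]
orientation: [[0.333, 0.943, -0.001], [0.943, -0.333, 0.001], [0.001, -0.001, -1.0]]
force: [0.4, 0.8, 0.0]
finger_gap: 27.9
gripper_force: 8.0
```

Run:
```python
from plan import *
s=st();print(s["torque"])
```

```text
t7.47 track [-81.4 -10.1] z 207.2 yawY -12.70 F [0.4 0.8 0. ] gap 27.9 gf 8.0 j [-0.69  0.71  1.87  0.    0.57 -0.35]
[ 0.08780683 -0.0191822   0.00299268]
```

Call:
jog_arm([
  [-1, 5.5, -1.6, 0, 4],
  [-1, 5.8, -1.9, 0, 4.3],
  [-1, 5.8, -1.9, 0, 4.3],
  [-1, 5.8, -1.9, 0, 4.3],
  [-1, 5.8, -1.9, 0, 4.3],
])

```text
time: 7.88
position: [458.6, -202.4, 207.3]
orientation: [[0.653, 0.758, -0.001], [0.758, -0.653, 0.0], [-0.0, -0.001, -1.0]]
force: [-0.8, -1.6, 0.4]
finger_gap: 28.2
gripper_force: 8.0
```

Call:
jog_arm([
  [-1, 5.8, -1.9, 0, 4.3],
  [-1, 5.8, -1.9, 0, 4.3],
  [-1, 4.4, -1.4, 0, 3.2],
  [-1, 0, 0, 0, 0],
])

```text
time: 8.22
position: [466.4, -186.9, 207.2]
orientation: [[0.792, 0.611, -0.0], [0.611, -0.792, 0.001], [0.0, -0.001, -1.0]]
force: [0.7, 1.8, 0.1]
finger_gap: 28.3
gripper_force: 8.0
```

Run:
```python
from plan import *
s=st();print(s["torque"])
im=vision.capture("wrist");a=cv2.cvtColor(im,cv2.COLOR_RGB2BGR);cv2.imwrite("pics/w3.png",a)
```

```text
t8.22 track [-73.8  35.2] z 207.2 yawY -45.60 F [0.7 1.8 0.1] gap 28.3 gf 8.0 j [-0.6   0.7   1.88  0.    0.56  0.31]
[0.08532471 0.06894356 0.02296335]
```

View pics/w3.png

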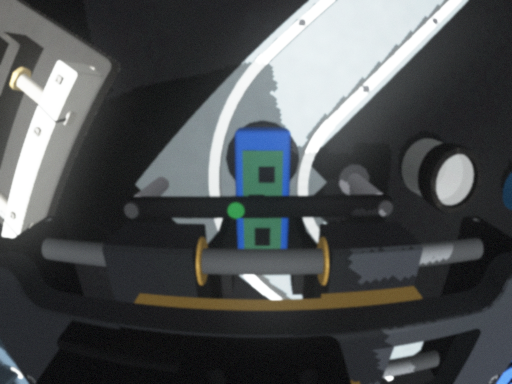

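The bar crosses at v≈207, and the carrier's block front at (263,127) sticks out well past it, centred in the lane. The grip spot beyond the bridge is free. I'll measure the front edge.

Run:
```python
from plan import *
s=bot.state();c=vision.calibration("wrist");h=s["orientation"][:2,0];l=s["orientation"][:2,1]
for n,uv,z in(("front",[263,127],42),("frontL",[238,130],42),("frontR",[289,130],42),("barfar",[263,198],56),("barnear",[263,217],56)):
    d=ray(c,uv,z,True)[0][:2]-s["position"][:2];print(n,(d@h).round(1),(d@l).round(1))
```

```text
front 62.7 -0.8
frontL 61.3 -13.1
frontR 61.3 12.0
barfar 30.8 -0.8
barnear 21.2 -0.7
```

Call:
jog_arm([
  [0.26, 0, 0, 0, 0],
  [0.26, 0, 0, 0, 0],
  [0.26, 0, 0, 0, 0],
  [0.26, 0, 0, 0, 0],
  [0.26, 0, 0, -5, 0],
])

```text
time: 8.68
position: [466.1, -187.6, 211.8]
orientation: [[0.792, 0.61, -0.001], [0.61, -0.792, 0.001], [-0.001, -0.001, -1.0]]
force: [0.1, 0.0, -1.0]
finger_gap: 51.7
gripper_force: 0.0
```

Call:
jog_arm([
  [0.26, 0, 0, -18, 0],
  [0.26, 0, 0, -22, 0],
  [0.26, 0, 0, -13, 0],
  [0.26, 0, 0, 0, 0],
  [0.26, 12, 0, 0, 0],
])

```text
time: 9.1
position: [475.2, -180.8, 265.9]
orientation: [[0.793, 0.609, 0.0], [0.609, -0.793, -0.001], [-0.0, 0.001, -1.0]]
force: [0.1, -0.6, -0.7]
finger_gap: 54.8
gripper_force: 0.0
```

Call:
jog_arm([
  [0.26, 20, 0, 0, 0],
  [0.26, 18, -0.4, 0, 0],
  [0.26, 0, 0, 0, 0],
  [0.26, 0, 0, 0, 0],
])

```text
time: 9.43
position: [506.1, -155.7, 264.2]
orientation: [[0.791, 0.612, -0.002], [0.612, -0.791, 0.001], [-0.001, -0.001, -1.0]]
force: [-1.3, 0.1, -0.0]
finger_gap: 54.5
gripper_force: 0.0
```

Run:
```python
from plan import *
s=st();im=vision.capture("wrist");a=cv2.cvtColor(im,cv2.COLOR_RGB2BGR);cv2.imwrite("pics/w4.png",a)
p=vision.capture("side");cv2.imwrite("pics/s4.png",cv2.resize(cv2.cvtColor(p,cv2.COLOR_RGB2BGR)[120:270,170:350],None,fx=4,fy=4,interpolation=2))
```

```text
t9.43 track [-38.   70.8] z 264.2 yawY -45.50 F [-1.3  0.1 -0. ] gap 54.5 gf 0.0 j [-0.51  0.62  1.79 -0.    0.74  0.4 ]
```

View pics/s4.png

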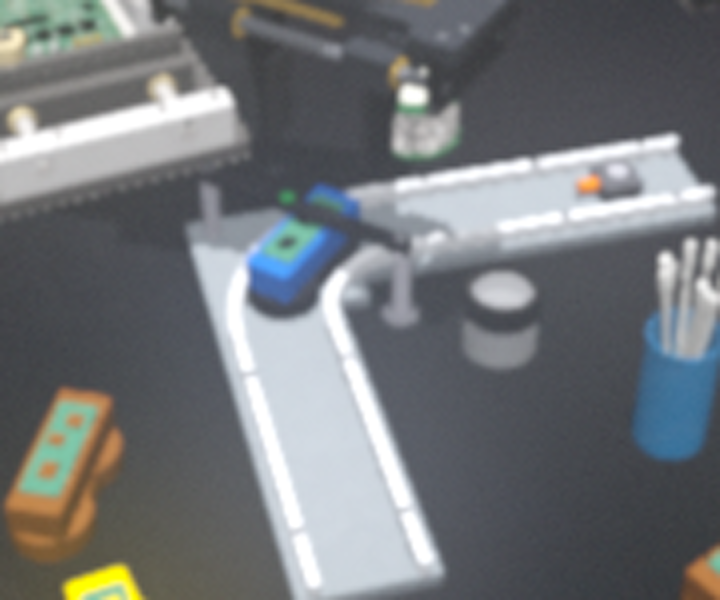

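The carrier sits midway under the bridge, still down in the track. Its front top corners are at about crop (322,188) and (357,207), and the rear ones at (253,258) and (292,272). Now a check of its pose.

Run:
```python
from plan import *
c=vision.calibration("side");P=[tt(ray(c,[170+u/4,120+v/4],42)[0]) for u,v in((322,188),(357,207),(253,258),(292,272))]
for p in P:print(p.round(1))
f=(P[0]+P[1])/2;r=(P[2]+P[3])/2;d=f-r;print("org",(f+r)/2,np.linalg.norm(d),np.degrees(np.arctan2(d[1],d[0])))
s=bot.state();h=np.radians(90-45.5);g=tt(s["position"]);print("a",(g-(f+r)/2)@[np.cos(h),np.sin(h)])
c=vision.calibration("wrist");im=cv2.cvtColor(cv2.imread("pics/w4.png"),cv2.COLOR_BGR2HSV)
m=(im[...,0]>95)&(im[...,0]<130)&(im[...,1]>130);b,ce,st_=blob(m);print(ce,st_)
v,u=np.nonzero(b);R=s["orientation"]
for uv in((u[v==v.min()].mean(),v.min()),):
    d=ray(c,uv,42,True)[0][:2]-s["position"][:2];print("front rel tcp",d@R[:2,0],d@R[:2,1])
```

```text
[-37.5  85. ]
[-22.7  62.7]
[-89.1  33.9]
[-71.2  17. ]
org [-55.13083785  49.6366424 ] 69.60570521453756 44.0079201476068
a 25.958937007098225
[263.03825623 204.42259786] [ 243  187   41   52 1124]
front rel tcp 15.313545211921964 -1.322824039217808
```

Call:
jog_arm([
  [0.26, 0, -0.8, 10, 0],
  [0.26, 0, 0, 18, 0],
  [0.26, 0, 0, 16, 0],
  [0.26, 0, 0, 10, 0],
  [0.26, 0, 0, 3, 0],
])

```text
time: 9.95
position: [504.1, -156.1, 206.1]
orientation: [[0.793, 0.61, -0.004], [0.61, -0.793, 0.002], [-0.002, -0.004, -1.0]]
force: [-1.1, 0.8, -0.1]
finger_gap: 55.0
gripper_force: 0.0
```

Call:
jog_arm([
  [-0.1, 0, 0, 0, 0],
  [-1, 0, 0, 0, 0],
  [-1, 0, 0, 0, 0],
  [-1, 0, 0, 0, 0],
  [-1, 0, 0, 0, 0],
], newtons=8)

```text
time: 10.37
position: [505.4, -156.1, 208.9]
orientation: [[0.792, 0.61, 0.001], [0.61, -0.792, -0.001], [0.001, 0.001, -1.0]]
force: [-0.3, -0.1, -0.7]
finger_gap: 29.6
gripper_force: 0.0
```

Run:
```python
from plan import *
s=st()
rows(26,np.arange(38.,206,6))
```

```text
t10.37 track [-38.6  70.3] z 208.9 yawY -45.63 F [-0.3 -0.1 -0.7] gap 29.6 gf 0.0 j [-0.51  0.71  1.81 -0.    0.61  0.4 ]
s44 x5.7 y2.2 turn4.3  grip [-32.8  74.3] head 42.5 org [-52.   56.7] arc66.2
s50 x5.7 y2.2 turn4.3  grip [-27.2  76.5] head 38.2 org [-47.6  60.4] arc70.4
s56 x5.7 y2.2 turn4.3  grip [-21.4  78.3] head 33.9 org [-42.9  63.8] arc74.7
s62 x5.7 y2.2 turn4.3  grip [-15.4  79.7] head 29.6 org [-38.   66.9] arc79.0
s68 x5.7 y2.2 turn4.3  grip [-9.4 80.6] head 25.3 org [-32.9  69.5] arc83.3
s74 x5.7 y2.2 turn4.3  grip [-3.3 81.1] head 21.0 org [-27.6  71.8] arc87.6
s80 x5.7 y2.2 turn4.3  grip [ 2.7 81.1] head 16.7 org [-22.2  73.7] arc91.9
s86 x5.7 y2.0 turn4.1  grip [ 8.8 80.9] head 12.6 org [-16.6  75.2] arc96.2
s92 x5.7 y1.5 turn3.5  grip [14.7 80.6] head 9.1 org [-11.   76.5] arc100.3
s98 x5.8 y1.1 turn2.9  grip [20.6 80.4] head 6.2 org [-5.2 77.6] arc104.4
s104 x5.8 y0.8 turn2.4  grip [26.5 80.3] head 3.8 org [ 0.6 78.5] arc108.3
s110 x5.9 y0.5 turn1.8  grip [32.4 80.1] head 2.0 org [ 6.4 79.2] arc112.0
s116 x5.9 y0.3 turn1.2  grip [38.4 80.1] head 0.8 org [12.4 79
[... 370 characters left out ...]
.3 80. ] arc130.5
s152 x6.0 y0.0 turn0.0  grip [74.3 80. ] head 0.0 org [48.3 80. ] arc132.9
s158 x6.0 y0.0 turn0.0  grip [80.3 80. ] head 0.0 org [54.3 80. ] arc135.1
s164 x6.0 y0.0 turn0.0  grip [86.3 80. ] head 0.0 org [60.3 80. ] arc137.2
s170 x6.0 y0.0 turn0.0  grip [92.3 80. ] head 0.0 org [66.3 80. ] arc139.1
s176 x6.0 y0.0 turn0.0  grip [98.3 80. ] head 0.0 org [72.3 80. ] arc140.9
s182 x6.0 y0.0 turn0.0  grip [104.3  80. ] head 0.0 org [78.3 80. ] arc142.5
s188 x6.0 y0.0 turn0.0  grip [110.3  80. ] head 0.0 org [84.3 80. ] arc144.1
s194 x6.0 y0.0 turn0.0  grip [116.3  80. ] head 0.0 org [90.3 80. ] arc145.5
s200 x6.0 y0.0 turn0.0  grip [122.3  80. ] head 0.0 org [96.3 80. ] arc146.8
```

Call:
jog_arm([
  [-1, 0, 0, 0.8, 0],
  [-1, 0, 0, 0, 0],
  [-1, 0, 0, 0, 0],
  [-1, 2, 0.4, 0, 1],
  [-1, 4, 1.1, 0, 2.5],
])

```text
time: 10.78
position: [510.0, -154.2, 208.6]
orientation: [[0.827, 0.562, -0.002], [0.562, -0.827, -0.002], [-0.003, 0.0, -1.0]]
force: [-5.4, -2.3, 7.5]
finger_gap: 28.0
gripper_force: 8.0
```

Run:
```python
from plan import *
s=st();print(s["torque"])
rows(24,[44.,45,46,47,48,50,56,62,68,74,80,86,92,98,104,110,116,122,128])
```

```text
t10.78 track [-34.3  72.8] z 208.6 yawY -49.07 F [-5.4 -2.3  7.5] gap 28.0 gf 8.0 j [-0.5   0.72  1.8  -0.    0.62  0.47]
[-0.80232015  0.95424899  0.08303144]
s45 x1.0 y0.3 turn0.7  grip [-33.4  73.3] head 41.8 org [-51.3  57.3] arc65.5
s46 x1.0 y0.3 turn0.7  grip [-32.5  73.7] head 41.1 org [-50.6  58. ] arc66.2
s47 x1.0 y0.3 turn0.7  grip [-31.5  74.1] head 40.4 org [-49.8  58.6] arc67.0
s48 x1.0 y0.3 turn0.7  grip [-30.6  74.5] head 39.7 org [-49.1  59.2] arc67.7
s50 x1.9 y0.6 turn1.4  grip [-28.7  75.3] head 38.2 org [-47.6  60.4] arc69.1
s56 x5.7 y2.0 turn4.3  grip [-23.   77.2] head 33.9 org [-42.9  63.8] arc73.4
s62 x5.7 y2.0 turn4.3  grip [-17.2  78.7] head 29.6 org [-38.   66.9] arc77.7
s68 x5.7 y2.0 turn4.3  grip [-11.2  79.8] head 25.3 org [-32.9  69.5] arc82.0
s74 x5.7 y2.0 turn4.3  grip [-5.2 80.4] head 21.0 org [-27.6  71.8] arc86.3
s80 x5.7 y2.0 turn4.3  grip [ 0.8 80.6] head 16.7 org [-22.2  73.7] arc90.6
s86 x5.7 y1.9 turn4.1  grip [ 6.8 80.4] head 12.6 org [-16.6  75.2] arc94.9
s92 x5.7 y1.4 turn3.5  grip [12.7 80.3] head 9.1 org [-11.   76.5] arc99.0
s98 x5.8 y1.0 turn2.9  grip [18.6 80.2] head 6.2 org [-5.2 77.6] arc103.1
s104 x5.8 y0.7 turn2.4  grip [24.5 80.1] head 3.8 org [ 0.6 78.5] arc107.0
s110 x5.9 y0.5 turn1.8  grip [30.4 80.1] head 2.0 org [ 6.4 79.2] arc110.8
s116 x5.9 y0.2 turn1.2  grip [36.4 80. ] head 0.8 org [12.4 79.7] arc114.4
s122 x6.0 y0.1 turn0.6  grip [42.3 80. ] head 0.1 org [18.3 80. ] arc117.9
s128 x6.0 y0.0 turn0.1  grip [48.3 80. ] head 0.0 org [24.3 80. ] arc121.1
```

Call:
jog_arm([
  [-1, 0, 0, -0.5, -1],
  [-1, 0, 0, 0, 0],
])

```text
time: 10.95
position: [511.0, -153.7, 208.6]
orientation: [[0.817, 0.576, 0.001], [0.576, -0.817, -0.001], [0.0, 0.001, -1.0]]
force: [-0.0, -0.3, 4.8]
finger_gap: 28.1
gripper_force: 8.0
```

Call:
jog_arm([
  [-1, 0, 0, -0.6, 0],
  [-1, 2, 0.6, 0, 1.4],
  [-1, 3, 1, 0, 2.2],
  [-1, 4, 1.4, 0, 3],
  [-1, 0, 0, 0, 0],
])

```text
time: 11.37
position: [520.2, -151.2, 208.6]
orientation: [[0.879, 0.477, -0.0], [0.477, -0.879, 0.0], [-0.0, -0.0, -1.0]]
force: [-0.8, -0.5, 2.2]
finger_gap: 28.0
gripper_force: 8.0
```

Run:
```python
from plan import *
s=st();print(s["torque"])
```

```text
t11.37 track [-24.5  77. ] z 208.6 yawY -54.76 F [-0.8 -0.5  2.2] gap 28.0 gf 8.0 j [-0.49  0.72  1.78  0.    0.64  0.58]
[-0.0411105   0.29577995 -0.07400235]
```

Call:
jog_arm([
  [-1, 4, 1.4, 0, 3],
  [-1, 5.7, 2, 0, 4.3],
  [-1, 5.7, 2, 0, 4.3],
  [-1, 5.7, 2, 0, 4.3],
  [-1, 2.8, 1, 0, 2.1],
])

```text
time: 11.78
position: [544.8, -150.2, 208.6]
orientation: [[0.983, 0.182, -0.003], [0.182, -0.983, 0.001], [-0.003, -0.001, -1.0]]
force: [-5.7, 0.1, 5.7]
finger_gap: 27.9
gripper_force: 8.0
```

Call:
jog_arm([
  [-1, 0, 0, 0, 0],
])

```text
time: 11.87
position: [545.0, -150.2, 208.6]
orientation: [[0.983, 0.183, -0.002], [0.183, -0.983, 0.001], [-0.001, -0.001, -1.0]]
force: [-2.5, -0.3, 3.9]
finger_gap: 28.1
gripper_force: 8.0
```

Run:
```python
from plan import *
s=st();print(s["torque"])
```

```text
t11.87 track [-0.  80.9] z 208.6 yawY -72.68 F [-2.5 -0.3  3.9] gap 28.1 gf 8.0 j [-0.47  0.74  1.72 -0.    0.68  0.92]
[-0.07017367  0.58372322 -0.02097805]
```

Call:
jog_arm([
  [-1, 3.5, 1.4, -0.3, 2.6],
  [-1, 3.5, 1.1, 0, 2.5],
  [-1, 5.7, 1.4, 0, 3.5],
  [-1, 5.8, 1, 0, 2.9],
  [-1, 5.8, 0.7, 0, 2.4],
])

```text
time: 12.28
position: [568.8, -153.7, 208.6]
orientation: [[0.998, -0.059, -0.004], [-0.059, -0.998, 0.002], [-0.004, -0.002, -1.0]]
force: [-4.0, -0.9, 4.0]
finger_gap: 27.7
gripper_force: 8.0
```

Call:
jog_arm([
  [-1, 5.9, 0.5, 0, 1.8],
  [-1, 5.9, 0.2, 0, 1.2],
  [-1, 5, 0.1, 0, 0.4],
  [-1, 2, 0, 0, 0],
  [-1, 0, 0, 0, 0],
])

```text
time: 12.7
position: [589.6, -156.7, 208.6]
orientation: [[0.993, -0.117, 0.002], [-0.117, -0.993, -0.001], [0.002, 0.0, -1.0]]
force: [1.4, 0.5, -0.0]
finger_gap: 27.6
gripper_force: 8.0
```

Run:
```python
from plan import *
s=st();print(s["torque"])
p=vision.capture("side");cv2.imwrite("pics/s5.png",cv2.resize(cv2.cvtColor(p,cv2.COLOR_RGB2BGR)[100:220,200:360],None,fx=5,fy=5,interpolation=2))
```

```text
t12.70 track [45.  79.6] z 208.6 yawY -89.98 F [ 1.4  0.5 -0. ] gap 27.6 gf 8.0 j [-0.44  0.78  1.6   0.    0.76  1.24]
[ 0.04207175  0.13547906 -0.00740431]
```

View pics/s5.png

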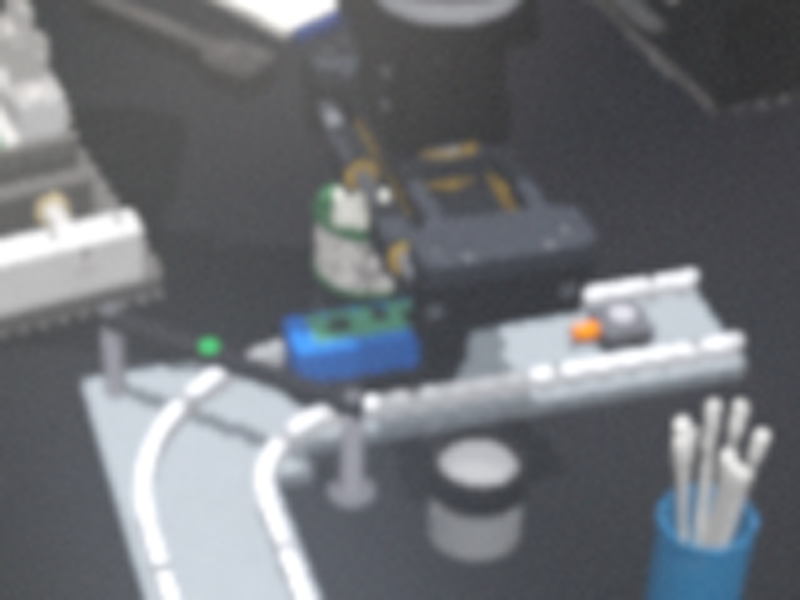

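The carrier is fully past the bridge and straight in the exit lane. The pin tip is at about crop (572,330), roughly 55 mm ahead, and the spool, loupe and tube are untouched. I'll advance, then creep to contact.

Call:
jog_arm([
  [-1, 4, -0.2, 0, 0],
  [-1, 7, 0, 0, 0],
  [-1, 8, 0, 0, 0],
  [-1, 8, 0, 0, 0],
  [-1, 7, 0, 0, 0],
])

```text
time: 13.17
position: [623.9, -160.7, 208.7]
orientation: [[0.993, -0.118, 0.002], [-0.118, -0.993, -0.001], [0.002, 0.0, -1.0]]
force: [-0.1, 0.3, -1.3]
finger_gap: 28.2
gripper_force: 8.0
```

Call:
jog_arm([
  [-1, 5, 0, 0, 0],
  [-1, 4, 0, 0, 0],
  [-1, 3, 0, 0, 0],
  [-1, 1.5, 0, 0, 0],
  [-1, 1, 0, 0, 0],
])

```text
time: 13.58
position: [637.0, -162.1, 208.7]
orientation: [[0.993, -0.118, -0.0], [-0.118, -0.993, 0.0], [-0.0, -0.0, -1.0]]
force: [0.6, -1.5, -2.6]
finger_gap: 28.0
gripper_force: 8.0
```

Call:
jog_arm([
  [-1, 1, 0, 0, 0],
])

```text
time: 13.67
position: [637.8, -162.2, 208.7]
orientation: [[0.993, -0.118, -0.0], [-0.118, -0.993, 0.0], [-0.0, -0.0, -1.0]]
force: [-0.4, 0.0, -2.8]
finger_gap: 28.2
gripper_force: 8.0
```

Run:
```python
from plan import *
s=st();print(s["torque"])
c=vision.calibration("top");p=vision.capture("top");im=cv2.cvtColor(p,cv2.COLOR_RGB2HSV)
c2=vision.calibration("side");q=vision.capture("side");b=cv2.cvtColor(q,cv2.COLOR_RGB2BGR)
cv2.imwrite("pics/s6.png",np.hstack([cv2.resize(b[130:190,270:350],None,fx=5,fy=5,interpolation=2),cv2.resize(cv2.cvtColor(p,cv2.COLOR_RGB2BGR)[80:140,190:270],None,fx=5,fy=5,interpolation=2)]))
```

```text
t13.67 track [93.5 79.8] z 208.7 yawY -90.03 F [-0.4  0.  -2.8] gap 28.2 gf 8.0 j [-0.42  0.82  1.47 -0.    0.85  1.27]
[-0.01589614  0.24726808  0.01096105]
```

View pics/s6.png

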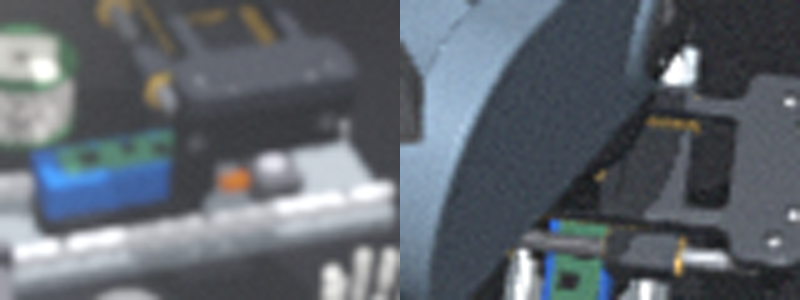

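The pin is visible just ahead of the gripper at about (217,180) in the left crop, not yet touched. The slight downward pull on the tool means I'm carrying some of the carrier's weight, so I'll ease the hand down and creep on.

Call:
jog_arm([
  [-1, 0, 0, 0.4, 0],
  [-1, 0, 0, 0.3, 0],
  [-1, 1, 0, 0, 0],
  [-1, 1, 0, 0, 0],
])

```text
time: 14.1
position: [639.1, -162.4, 208.6]
orientation: [[0.993, -0.118, -0.003], [-0.118, -0.993, 0.001], [-0.003, -0.0, -1.0]]
force: [-4.1, -0.3, 4.1]
finger_gap: 28.0
gripper_force: 8.0
```

Call:
jog_arm([
  [-1, 1, 0, 0, 0],
  [-1, 1, 0, 0, 0],
])

```text
time: 14.27
position: [641.2, -162.6, 208.6]
orientation: [[0.993, -0.118, -0.002], [-0.118, -0.993, 0.001], [-0.002, -0.0, -1.0]]
force: [-5.6, 0.7, 5.4]
finger_gap: 27.9
gripper_force: 8.0
```

Run:
```python
from plan import *
st();c=vision.calibration("side");q=vision.capture("side");h=cv2.cvtColor(q,cv2.COLOR_RGB2HSV)
m=(h[...,0]<16)&(h[...,1]>140)&(h[...,2]>110);m[:150]=0;m[185:]=0;m[:,:290]=0;m[:,345:]=0
b,ce,s=blob(m);v,u=np.nonzero(b);print(ce,s,"tip",tt(ray(c,[u.min(),ce[1]],15)[0]),"root",tt(ray(c,[u.max()+1,ce[1]],15)[0]))
# untouched reference from first side picture
h=cv2.cvtColor(cv2.imread("pics/side0.png"),cv2.COLOR_BGR2HSV);m=(h[...,0]<16)&(h[...,1]>140)&(h[...,2]>110);m[:150]=0;m[185:]=0;m[:,:290]=0;m[:,345:]=0
b,ce,s=blob(m);v,u=np.nonzero(b);print(ce,s,"tip",tt(ray(c,[u.min(),ce[1]],15)[0]),"root",tt(ray(c,[u.max()+1,ce[1]],15)[0]))
h=cv2.cvtColor(q,cv2.COLOR_RGB2HSV);m=(h[...,0]>98)&(h[...,0]<125)&(h[...,1]>140);m[:140]=0;m[190:]=0;m[:,:250]=0;m[:,330:]=0
b,ce,s=blob(m);v,u=np.nonzero(b);r=int(np.median(v));print("blue",s,"leftmost",u.min(),v[u==u.min()].mean(),tt(ray(c,[u.min(),v[u==u.min()].mean()],32)[0]))
```

```text
t14.27 track [97.  79.8] z 208.6 yawY -90.02 F [-5.6  0.7  5.4] gap 27.9 gf 8.0 j [-0.42  0.82  1.46 -0.    0.86  1.27]
[316.71428571 165.57142857] [315 165   4   2   7] tip [122.60720336  84.21266428] root [131.92524346  81.70949575]
[317.    166.125] [315 165   5   3   8] tip [121.81330564  82.14763037] root [133.44043389  79.02455749]
blue [279 161  25  11 168] leftmost 279 163.0 [34.48427734 95.18818827]
```

Call:
jog_arm([
  [-1, 0.5, 0, -0.3, 0],
  [-1, 0.7, 0, 0, 0],
  [-1, 0.7, 0, 0, 0],
])

```text
time: 14.57
position: [643.6, -162.9, 208.6]
orientation: [[0.993, -0.118, -0.001], [-0.118, -0.993, 0.0], [-0.001, -0.0, -1.0]]
force: [-4.7, 1.0, 5.5]
finger_gap: 27.6
gripper_force: 8.0
```

Call:
jog_arm([
  [-1, 0.7, 0, 0, 0],
  [-1, 0.7, 0, 0, 0],
])

```text
time: 14.73
position: [645.0, -163.1, 208.6]
orientation: [[0.993, -0.118, -0.001], [-0.118, -0.993, 0.0], [-0.001, -0.0, -1.0]]
force: [-3.8, 0.0, 4.6]
finger_gap: 28.1
gripper_force: 8.0
```

Call:
jog_arm([
  [-1, 0.7, 0, 0, 0],
  [-1, 0.7, 0, 0, 0],
])

```text
time: 14.9
position: [646.4, -163.3, 208.5]
orientation: [[0.993, -0.118, -0.001], [-0.118, -0.993, 0.0], [-0.001, -0.0, -1.0]]
force: [-4.7, 0.2, 5.3]
finger_gap: 27.7
gripper_force: 8.0
```

Call:
jog_arm([
  [-1, 0.7, 0, 0, 0],
  [-1, 0.7, 0, 0, 0],
])

```text
time: 15.07
position: [647.4, -163.4, 208.5]
orientation: [[0.993, -0.118, -0.002], [-0.118, -0.993, 0.0], [-0.002, -0.0, -1.0]]
force: [-7.2, 0.9, 7.7]
finger_gap: 27.7
gripper_force: 8.0
```

```bash
cat > pin.py <<'E'
from plan import *
st();c=vision.calibration("side");q=vision.capture("side");h=cv2.cvtColor(q,cv2.COLOR_RGB2HSV)
m=(h[...,0]<16)&(h[...,1]>110)&(h[...,2]>90);m[:150]=0;m[185:]=0;m[:,:290]=0;m[:,345:]=0
b,ce,s=blob(m);v,u=np.nonzero(b);print(ce,s,"tip",tt(ray(c,[u.min(),ce[1]],15)[0]),"root",tt(ray(c,[u.max()+1,ce[1]],15)[0]))
E
python3 pin.py
```

```text
t15.07 track [103.2  79.8] z 208.5 yawY -90.01 F [-7.2  0.9  7.7] gap 27.7 gf 8.0 j [-0.41  0.83  1.44 -0.    0.87  1.28]
[317.54545455 165.36363636] [316 164   4   4  11] tip [125.2371801   84.36336475] root [134.56058462  81.85863392]
```

Call:
jog_arm([
  [-1, 0.5, 0, -0.3, 0],
  [-1, 0.7, 0, 0, 0],
], newtons=10)

```text
time: 15.28
position: [647.9, -163.5, 208.6]
orientation: [[0.993, -0.118, -0.005], [-0.118, -0.993, 0.001], [-0.005, -0.0, -1.0]]
force: [-9.6, 1.3, 8.1]
finger_gap: 28.1
gripper_force: 10.0
```

Call:
jog_arm([
  [-1, 0.7, 0, 0, 0],
  [-1, 0.7, 0, 0, 0],
])

```text
time: 15.45
position: [649.0, -163.6, 208.6]
orientation: [[0.993, -0.118, -0.006], [-0.118, -0.993, 0.001], [-0.006, -0.0, -1.0]]
force: [-8.9, 0.1, 8.0]
finger_gap: 27.9
gripper_force: 10.0
```

Call:
jog_arm([
  [-1, 0.7, 0, 0, 0],
  [-1, 0.7, 0, 0, 0],
])

```text
time: 15.62
position: [650.4, -163.8, 208.6]
orientation: [[0.993, -0.118, -0.006], [-0.118, -0.993, 0.001], [-0.006, -0.0, -1.0]]
force: [-9.6, 0.8, 7.7]
finger_gap: 27.8
gripper_force: 10.0
```

```bash
python3 pin.py
```

```text
t15.62 track [106.3  79.7] z 208.6 yawY -90.01 F [-9.6  0.8  7.7] gap 27.8 gf 10.0 j [-0.41  0.83  1.43 -0.    0.88  1.28]
[318.4 165.2] [318 164   2   3   5] tip [130.13828489  83.72247726] root [134.80203143  82.46951485]
```

Call:
jog_arm([
  [-1, 0.7, 0, -0.2, 0],
  [-1, 0.7, 0, 0, 0],
])

```text
time: 15.83
position: [652.0, -163.9, 208.6]
orientation: [[0.993, -0.118, -0.005], [-0.118, -0.993, 0.001], [-0.005, -0.0, -1.0]]
force: [-8.7, 0.2, 5.4]
finger_gap: 28.0
gripper_force: 10.0
```

Call:
jog_arm([
  [-1, 0.7, 0, 0, 0],
  [-1, 0.7, 0, 0, 0],
])

```text
time: 16.0
position: [653.3, -164.1, 208.6]
orientation: [[0.993, -0.118, -0.005], [-0.118, -0.993, 0.001], [-0.005, -0.0, -1.0]]
force: [-7.9, 0.3, 5.0]
finger_gap: 28.0
gripper_force: 10.0
```

```bash
python3 pin.py
python3 - <<'E'
from h import *
q=vision.capture("side");b=cv2.cvtColor(q,cv2.COLOR_RGB2BGR);a=cv2.imread("pics/side0.png")
cv2.imwrite("pics/s7.png",np.hstack([cv2.resize(k[145:185,290:340],None,fx=8,fy=8,interpolation=2) for k in(a,b)]))
E
```

```text
t16.00 track [109.2  79.8] z 208.6 yawY -90.01 F [-7.9  0.3  5. ] gap 28.0 gf 10.0 j [-0.41  0.83  1.43 -0.    0.89  1.28]Traceback (most recent call last):
  File "pin.py", line 4, in <module>
    b,ce,s=blob(m);v,u=np.nonzero(b);print(ce,s,"tip",tt(ray(c,[u.min(),ce[1]],15)[0]),"root",tt(ray(c,[u.max()+1,ce[1]],15)[0]))
           ~~~~^^^
  File "h.py", line 13, in blob
    n,l,s,c=cv2.connectedComponentsWithStats(m.astype(np.uint8));i=1+np.argmax(s[1:,4]);return l==i,c[i],s[i]
                                                                     ~~~~~~~~~^^^^^^^^^
    return _wrapfunc(a, 'argmax', axis=axis, out=out, **kwds)
    return bound(*args, **kwds)
ValueError: attempt to get argmax of an empty sequence
```

View pics/s7.png

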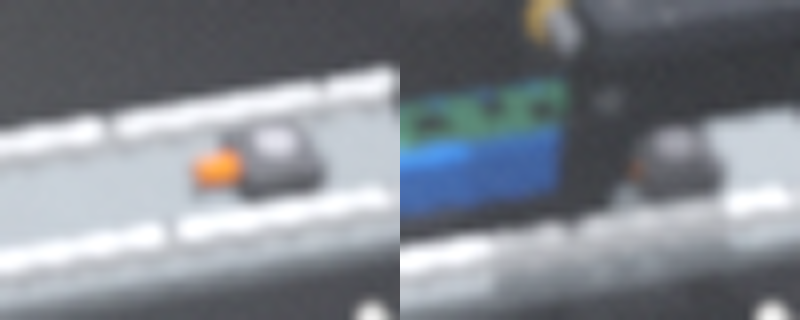

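In the right crop only a sliver of orange is left at about (637,168). In the left one, before pushing, it spans 48 px for 12 mm, so the pin looks about 8 mm in. One more small, gentle nudge, watching the force.

Call:
jog_arm([
  [-1, 0.5, 0, 0, 0],
  [-1, 0.5, 0, 0, 0],
])

```text
time: 16.27
position: [654.3, -164.2, 208.6]
orientation: [[0.993, -0.118, -0.005], [-0.118, -0.993, 0.001], [-0.006, -0.0, -1.0]]
force: [-7.1, 0.3, 6.3]
finger_gap: 28.1
gripper_force: 10.0
```

Call:
jog_arm([
  [-1, 0, 0, 0, 0],
  [0.26, 0, 0, 0, 0],
  [0.26, 0, 0, 0, 0],
  [0.26, 0, 0, 0, 0],
  [0.26, 0, 0, 0, 0],
])

```text
time: 16.68
position: [656.5, -164.5, 209.0]
orientation: [[0.993, -0.118, 0.002], [-0.118, -0.993, -0.001], [0.002, 0.0, -1.0]]
force: [0.1, 0.7, 0.6]
finger_gap: 47.3
gripper_force: 0.0
```

Call:
jog_arm([
  [0.26, 0, 0, -5, 0],
  [0.26, 0, 0, -20, 0],
  [0.26, 0, 0, -35, 0],
  [0.26, 0, 0, -40, 0],
  [0.26, -15, 0, -30, 0],
])

```text
time: 17.1
position: [643.2, -163.3, 342.3]
orientation: [[0.993, -0.118, 0.008], [-0.118, -0.993, -0.003], [0.008, 0.002, -1.0]]
force: [0.5, -0.8, 0.3]
finger_gap: 54.7
gripper_force: 0.0
```

Call:
jog_arm([
  [0.26, -30, 0, -20, 0],
  [0.26, -30, 0, 0, 0],
  [0.26, -20, 0, 0, 0],
  [0.26, 0, 0, 0, 0],
  [0.26, 0, 0, 0, 0],
])

```text
time: 17.52
position: [560.9, -153.1, 359.8]
orientation: [[0.993, -0.119, 0.002], [-0.119, -0.993, -0.001], [0.002, 0.0, -1.0]]
force: [0.5, -0.8, 0.7]
finger_gap: 54.7
gripper_force: 0.0
```

Run:
```python
from plan import *
st()
c=vision.calibration("wrist");w=vision.capture("wrist");q=vision.capture("side")
cv2.imwrite("pics/f.png",np.hstack([cv2.resize(cv2.cvtColor(q,cv2.COLOR_RGB2BGR)[140:190,270:350],None,fx=5,fy=5,interpolation=2),cv2.resize(cv2.cvtColor(w,cv2.COLOR_RGB2BGR),(400,300))[25:275]]))
cv2.imwrite("pics/w9.png",cv2.cvtColor(w,cv2.COLOR_RGB2BGR))
h=cv2.cvtColor(w,cv2.COLOR_RGB2HSV);m=(h[...,0]<16)&(h[...,1]>120)&(h[...,2]>90);m[:,:200]=0;m[:,330:]=0;m[250:]=0
if m.any():
    b,ce,s=blob(m);print("orange wrist",ce,s,[tt(ray(c,[ce[0],k],15,True)[0]) for k in(s[1],s[1]+s[3])])
m=(h[...,0]>98)&(h[...,0]<125)&(h[...,1]>130);b,ce,s=blob(m);print("blue",ce,s,tt(ray(c,[ce[0],s[1]],42,True)[0]))
```

```text
t17.52 track [16.1 79.9] z 359.8 yawY -90.06 F [ 0.5 -0.8  0.7] gap 54.7 gf 0.0 j [-0.46  0.52  1.59  0.    1.03  1.23]
orange wrist [265.  69.] [265  69   1   1   1] [array([128.36104655,  76.60679513]), array([127.24977029,  76.60745555])]
blue [425.65963061 107.87335092] [ 403   92   54   37 1137] [112.39482388 -99.95566989]
```

View pics/f.png

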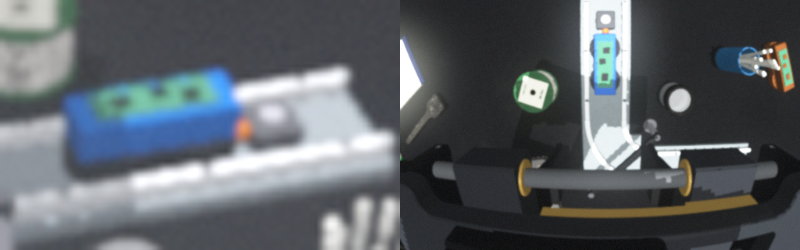

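The final view shows the carrier level and straight against the pin. A little more orange shows at about (243,130) than I'd like, roughly half. I'll measure it numerically.

Run:
```python
from plan import *
c=vision.calibration("wrist");w=cv2.imread("pics/w9.png");h=cv2.cvtColor(w,cv2.COLOR_BGR2HSV)
u0=int(606/800*1024)  # dummy
col=int((605-400)*512/400)
print("col",col)
for v in range(40,132,2 if 0 else 3):print(v,w[v,col-1:col+2].mean(0).astype(int)[::-1],"x42 %.1f x21 %.1f x15 %.1f"%tuple(tt(ray(c,[col,v],z,True)[0])[0] for z in(42,21,15)))
q=vision.capture("side");cs=vision.calibration("side");a=cv2.cvtColor(cv2.imread("pics/side0.png"),cv2.COLOR_BGR2RGB)
for n,k in(("before",a),("now",q)):
    print(n)
    for v in(164,165,166,167):print(v,[tuple(int(x) for x in k[v,u]) for u in range(313,325)])
```

```text
col 262
40 [242 247 249] x42 157.0 x21 161.6 x15 163.0
43 [243 248 249] x42 153.9 x21 158.3 x15 159.5
46 [177 184 190] x42 150.8 x21 154.9 x15 156.1
49 [175 179 185] x42 147.6 x21 151.6 x15 152.7
52 [254 254 255] x42 144.5 x21 148.2 x15 149.3
55 [255 255 255] x42 141.4 x21 144.9 x15 145.9
58 [255 255 255] x42 138.3 x21 141.6 x15 142.5
61 [253 253 254] x42 135.2 x21 138.3 x15 139.2
64 [173 179 186] x42 132.2 x21 135.0 x15 135.8
67 [182 169 171] x42 129.1 x21 131.7 x15 132.5
70 [255 227 135] x42 126.0 x21 128.5 x15 129.2
73 [254 203 140] x42 123.0 x21 125.2 x15 125.8
76 [130 206 255] x42 119.9 x21 121.9 x15 122.5
79 [134 222 255] x42 116.9 x21 118.7 x15 119.2
82 [135 223 255] x42 113.9 x21 115.4 x15 115.9
85 [160 238 238] x42 110.8 x21 112.2 x15 112.6
88 [166 241 214] x42 107.8 x21 109.0 x15 109.3
91 [160 234 206] x42 104.8 x21 105.7 x15 106.0
94 [122 136 136] x42 101.8 x21 102.5 x15 102.7
97 [120 129 132] x42 98.8 x21 99.3 x15 99.4
100 [139 195 171] x42 95.7 x21 96.0 x15 96.1
103 [162 240 210] x42 92.7 x21 92.8 x15 92.8
106 [150 223 191] x42 89.7 x21 89.6 x15 89.5
109 [127 163 151] x4
[... 1287 characters left out ...]
5, 129), (164, 147, 148), (151, 150, 159), (166, 166, 176), (180, 180, 190), (187, 187, 197)]
165 [(63, 102, 168), (61, 99, 167), (66, 103, 168), (99, 107, 164), (180, 130, 144), (228, 152, 109), (218, 149, 109), (172, 140, 136), (145, 143, 151), (147, 148, 157), (150, 152, 161), (153, 153, 163)]
166 [(66, 102, 164), (64, 101, 163), (68, 101, 163), (105, 106, 158), (176, 126, 134), (215, 142, 99), (202, 135, 93), (157, 124, 118), (136, 134, 141), (137, 139, 148), (136, 139, 147), (134, 136, 144)]
167 [(69, 94, 143), (69, 93, 141), (73, 94, 141), (99, 98, 135), (155, 115, 119), (178, 123, 99), (160, 112, 93), (123, 105, 102), (112, 113, 118), (120, 121, 129), (118, 119, 126), (113, 117, 123)]
```

Measured from the wrist view, the block front is at x≈121, so the disc front is about 124. The stop face is at about 132, so the pin is only some 4–6 mm in because the carrier slipped a little in the grip. I'll take hold again and push about 3.5 mm more.

Call:
jog_arm([
  [0.26, 15, 0, 0, 0],
  [0.26, 30, 0, 0, 0],
  [0.26, 27, 0, 10, 0],
  [0.26, 10, 0, 30, 0],
  [0.26, 0, 0, 38, 0],
])

```text
time: 18.08
position: [647.9, -164.1, 283.0]
orientation: [[0.993, -0.117, 0.013], [-0.117, -0.993, -0.005], [0.013, 0.004, -1.0]]
force: [-0.2, -1.0, -0.1]
finger_gap: 54.8
gripper_force: 0.0
```

Call:
jog_arm([
  [0.26, 0, 0, 36, 0],
  [0.26, 0, 0, 22, 0],
  [0.26, 0, 0, 10, 0],
  [0.26, 0, 0, 4, 0],
  [0.26, 0, 0, 0, 0],
])

```text
time: 18.5
position: [643.4, -163.0, 208.2]
orientation: [[0.993, -0.118, -0.0], [-0.118, -0.993, 0.0], [-0.0, -0.0, -1.0]]
force: [-0.1, -0.1, 0.4]
finger_gap: 54.6
gripper_force: 0.0
```

Call:
jog_arm([
  [-1, 0, 0, 0, 0],
  [-1, 0, 0, 0, 0],
  [-1, 0, 0, 0, 0],
  [-1, 0, 0, 0, 0],
  [-1, 0, 0, 0, 0],
], newtons=12)

```text
time: 18.92
position: [643.0, -162.9, 210.1]
orientation: [[0.993, -0.118, 0.002], [-0.118, -0.993, -0.001], [0.002, 0.001, -1.0]]
force: [-0.8, 0.5, -0.1]
finger_gap: 29.4
gripper_force: 0.0
```

Call:
jog_arm([
  [-1, 0, 0, 0, 0],
  [-1, 0, 0, 0, 0],
])

```text
time: 19.08
position: [643.0, -162.9, 210.0]
orientation: [[0.993, -0.118, 0.001], [-0.118, -0.993, -0.0], [0.001, 0.0, -1.0]]
force: [-0.4, -0.2, 5.8]
finger_gap: 28.0
gripper_force: 12.0
```

Run:
```python
from plan import *
st();q=vision.capture("side")
for v in(165,166):print(v,[tuple(int(x) for x in q[v,u]) for u in range(313,325)])
```

```text
t19.08 track [98.8 79.8] z 210.0 yawY -90.03 F [-0.4 -0.2  5.8] gap 28.0 gf 12.0 j [-0.42  0.82  1.46  0.    0.86  1.27]
165 [(67, 69, 73), (66, 70, 85), (66, 82, 120), (82, 94, 142), (131, 107, 134), (170, 116, 104), (161, 111, 89), (124, 103, 100), (109, 106, 113), (121, 123, 130), (135, 136, 144), (140, 142, 149)]
166 [(66, 68, 74), (66, 72, 89), (67, 85, 125), (89, 95, 141), (137, 106, 124), (168, 114, 94), (158, 108, 83), (119, 98, 93), (102, 101, 106), (104, 106, 113), (108, 108, 117), (111, 112, 119)]
```

Call:
jog_arm([
  [-1, 0.3, 0, -0.4, 0],
  [-1, 0.6, 0, 0, 0],
  [-1, 0.6, 0, 0, 0],
])

```text
time: 19.38
position: [643.7, -163.0, 210.0]
orientation: [[0.993, -0.118, -0.002], [-0.118, -0.993, 0.0], [-0.002, 0.0, -1.0]]
force: [-5.3, 0.1, 8.4]
finger_gap: 28.1
gripper_force: 12.0
```

Call:
jog_arm([
  [-1, 0.6, 0, 0, 0],
  [-1, 0.6, 0, 0, 0],
])

```text
time: 19.55
position: [644.2, -163.1, 210.0]
orientation: [[0.993, -0.118, -0.005], [-0.118, -0.993, 0.001], [-0.005, -0.0, -1.0]]
force: [-5.9, 0.3, 9.7]
finger_gap: 28.2
gripper_force: 12.0
```

Run:
```python
from plan import *
st();q=vision.capture("side")
for v in(165,166):print(v,[tuple(int(x) for x in q[v,u]) for u in range(313,325)])
```

```text
t19.55 track [100.   79.7] z 210.0 yawY -90.00 F [-5.9  0.3  9.7] gap 28.2 gf 12.0 j [-0.42  0.82  1.45 -0.    0.87  1.27]
165 [(67, 69, 73), (67, 71, 86), (67, 81, 119), (82, 95, 141), (131, 107, 132), (170, 115, 103), (161, 111, 89), (125, 104, 100), (105, 103, 108), (109, 111, 119), (128, 129, 137), (140, 140, 149)]
166 [(68, 69, 75), (67, 73, 87), (68, 83, 119), (87, 95, 138), (138, 108, 125), (168, 113, 95), (157, 108, 85), (121, 100, 94), (102, 100, 103), (100, 102, 109), (107, 107, 114), (109, 111, 117)]
```

Call:
jog_arm([
  [-1, 0, 0, -0.6, 0],
  [-1, 0.6, 0, 0, 0],
  [-1, 0.6, 0, 0, 0],
])

```text
time: 19.85
position: [644.7, -163.2, 210.0]
orientation: [[0.993, -0.117, -0.007], [-0.117, -0.993, 0.001], [-0.008, -0.0, -1.0]]
force: [-8.5, 0.3, 8.9]
finger_gap: 27.8
gripper_force: 12.0
```

Call:
jog_arm([
  [-1, 0.6, 0, 0, 0],
  [-1, 0.6, 0, 0, 0],
])

```text
time: 20.02
position: [645.2, -163.3, 210.0]
orientation: [[0.993, -0.117, -0.01], [-0.117, -0.993, 0.002], [-0.01, -0.001, -1.0]]
force: [-10.0, -1.2, 11.0]
finger_gap: 27.8
gripper_force: 12.0
```

Call:
jog_arm([
  [-1, 0.6, 0, 0, 0],
  [-1, 0, 0, 0, 0],
])

```text
time: 20.18
position: [645.5, -163.3, 210.0]
orientation: [[0.993, -0.117, -0.011], [-0.117, -0.993, 0.002], [-0.011, -0.001, -1.0]]
force: [-10.2, -0.9, 11.1]
finger_gap: 27.8
gripper_force: 12.0
```

Run:
```python
from plan import *
st();q=vision.capture("side")
for v in(165,166):print(v,[tuple(int(x) for x in q[v,u]) for u in range(313,325)])
```

```text
t20.18 track [101.3  79.6] z 210.0 yawY -89.97 F [-10.2  -0.9  11.1] gap 27.8 gf 12.0 j [-0.41  0.83  1.45 -0.    0.88  1.28]
165 [(67, 68, 74), (64, 70, 81), (66, 81, 115), (78, 93, 140), (124, 105, 135), (167, 114, 107), (160, 111, 92), (125, 104, 101), (106, 104, 108), (104, 105, 113), (115, 117, 124), (132, 132, 141)]
166 [(67, 68, 74), (65, 71, 85), (70, 85, 120), (83, 94, 138), (133, 106, 130), (164, 112, 98), (156, 107, 84), (121, 99, 94), (104, 101, 105), (101, 101, 108), (103, 104, 112), (108, 109, 116)]
```

Call:
jog_arm([
  [-1, 0, 0, -0.4, 0],
  [-1, 0, 0, 0, 0],
])

```text
time: 20.4
position: [645.8, -163.3, 210.0]
orientation: [[0.993, -0.117, -0.01], [-0.117, -0.993, 0.002], [-0.01, -0.001, -1.0]]
force: [-9.0, -0.8, 7.9]
finger_gap: 28.2
gripper_force: 12.0
```

Call:
jog_arm([
  [-1, 0, 0, -0.4, 0],
  [-1, 0, 0, 0, 0],
])

```text
time: 20.57
position: [646.1, -163.4, 210.0]
orientation: [[0.993, -0.118, -0.008], [-0.118, -0.993, 0.002], [-0.009, -0.001, -1.0]]
force: [-7.4, -0.2, 5.0]
finger_gap: 27.5
gripper_force: 12.0
```

Run:
```python
from plan import *
st();q=vision.capture("side")
for v in(165,166):print(v,[tuple(int(x) for x in q[v,u]) for u in range(313,325)])
```

```text
t20.57 track [101.9  79.7] z 210.0 yawY -90.00 F [-7.4 -0.2  5. ] gap 27.5 gf 12.0 j [-0.41  0.83  1.45 -0.    0.88  1.28]
165 [(65, 68, 72), (66, 68, 75), (67, 75, 99), (69, 89, 136), (106, 101, 146), (153, 110, 123), (152, 107, 97), (121, 102, 100), (103, 102, 109), (107, 108, 115), (113, 113, 122), (122, 124, 132)]
166 [(68, 69, 73), (66, 69, 75), (67, 76, 98), (72, 88, 131), (110, 98, 135), (154, 108, 110), (151, 105, 89), (120, 100, 95), (101, 99, 104), (100, 101, 107), (100, 102, 108), (102, 103, 110)]
```

Call:
jog_arm([
  [-1, 0.6, 0, -0.2, 0],
  [-1, 0.6, 0, -0.1, 0],
])

```text
time: 20.78
position: [647.2, -163.5, 210.0]
orientation: [[0.993, -0.118, -0.009], [-0.118, -0.993, 0.002], [-0.009, -0.001, -1.0]]
force: [-6.9, -1.1, 3.3]
finger_gap: 27.7
gripper_force: 12.0
```

Call:
jog_arm([
  [-1, 0.6, 0, -0.1, 0],
  [-1, 0.6, 0, -0.1, 0],
])

```text
time: 20.95
position: [648.5, -163.7, 210.0]
orientation: [[0.993, -0.118, -0.009], [-0.118, -0.993, 0.002], [-0.009, -0.001, -1.0]]
force: [-8.0, -2.0, 4.4]
finger_gap: 27.7
gripper_force: 12.0
```

Run:
```python
from plan import *
st();q=vision.capture("side")
for v in(165,166):print(v,[tuple(int(x) for x in q[v,u]) for u in range(313,325)])
```

```text
t20.95 track [104.4  79.7] z 210.0 yawY -90.00 F [-8.  -2.   4.4] gap 27.7 gf 12.0 j [-0.41  0.83  1.44 -0.    0.88  1.28]
165 [(65, 66, 72), (67, 68, 72), (66, 68, 76), (64, 74, 98), (65, 87, 135), (79, 95, 144), (101, 97, 126), (106, 99, 108), (104, 103, 109), (105, 106, 113), (110, 110, 118), (113, 115, 122)]
166 [(68, 68, 73), (65, 66, 72), (65, 68, 76), (69, 77, 100), (70, 87, 126), (83, 91, 130), (104, 93, 113), (106, 96, 101), (100, 99, 104), (101, 101, 108), (101, 102, 108), (99, 100, 107)]
```

The block front has advanced about 3.5 mm (1.6 px) since the check, so the pin is about 8 mm in, with steady forces under 9 N. I'll release and retreat.

Call:
jog_arm([
  [-1, 0, 0, 0, 0],
  [0.26, 0, 0, 0, 0],
  [0.26, 0, 0, 0, 0],
  [0.26, 0, 0, 0, 0],
  [0.26, 0, 0, 0, 0],
])

```text
time: 21.42
position: [651.2, -163.8, 211.2]
orientation: [[0.993, -0.118, 0.001], [-0.118, -0.993, -0.0], [0.001, 0.0, -1.0]]
force: [0.9, -0.7, 0.6]
finger_gap: 46.6
gripper_force: 0.0
```

Call:
jog_arm([
  [0.26, 0, 0, -5, 0],
  [0.26, 0, 0, -20, 0],
  [0.26, 0, 0, -35, 0],
  [0.26, 0, 0, -40, 0],
  [0.26, -15, 0, -30, 0],
])

```text
time: 21.83
position: [638.2, -162.6, 344.7]
orientation: [[0.993, -0.118, 0.007], [-0.118, -0.993, -0.003], [0.008, 0.002, -1.0]]
force: [1.7, 0.0, 0.4]
finger_gap: 54.8
gripper_force: 0.0
```

Call:
jog_arm([
  [0.26, -30, 0, -20, 0],
  [0.26, -30, 0, 0, 0],
  [0.26, -12, 0, 0, 0],
  [0.26, 0, 0, 0, 0],
  [0.26, 0, 0, 0, 0],
])

```text
time: 22.25
position: [564.5, -153.6, 362.1]
orientation: [[0.993, -0.119, 0.002], [-0.119, -0.993, -0.001], [0.002, 0.0, -1.0]]
force: [0.4, -1.0, 0.6]
finger_gap: 55.1
gripper_force: 0.0
```

Run:
```python
from plan import *
st();c=vision.calibration("wrist");w=vision.capture("wrist");q=vision.capture("side")
for v in(165,166):print(v,[tuple(int(x) for x in q[v,u]) for u in range(313,325)])
for col in(262,264):
  for v in range(56,84,2):print(col,v,w[v,col-1:col+2].mean(0).astype(int),"x42 %.1f x21 %.1f x15 %.1f"%tuple(tt(ray(c,[col,v],z,True)[0])[0] for z in(42,21,15)))
```

```text
t22.25 track [19.8 79.8] z 362.1 yawY -90.05 F [ 0.4 -1.   0.6] gap 55.1 gf 0.0 j [-0.46  0.53  1.58  0.    1.03  1.23]
165 [(61, 102, 168), (62, 101, 168), (62, 101, 167), (60, 101, 167), (66, 103, 167), (90, 105, 159), (130, 118, 143), (144, 133, 142), (146, 145, 152), (147, 148, 157), (152, 153, 162), (153, 153, 164)]
166 [(63, 101, 164), (63, 100, 162), (64, 99, 163), (64, 100, 162), (70, 98, 156), (91, 97, 142), (126, 107, 123), (135, 121, 125), (135, 134, 141), (138, 140, 148), (136, 137, 146), (133, 134, 143)]
262 56 [255 255 255] x42 142.7 x21 146.1 x15 147.1
262 58 [255 255 255] x42 140.6 x21 143.9 x15 144.8
262 60 [255 255 255] x42 138.5 x21 141.7 x15 142.5
262 62 [255 255 255] x42 136.5 x21 139.4 x15 140.3
262 64 [255 255 255] x42 134.4 x21 137.2 x15 138.0
262 66 [229 231 235] x42 132.3 x21 135.0 x15 135.8
262 68 [175 180 189] x42 130.3 x21 132.8 x15 133.6
262 70 [175 176 184] x42 128.2 x21 130.6 x15 131.3
262 72 [246 190 151] x42 126.2 x21 128.4 x15 129.1
262 74 [243 172 145] x42 124.1 x21 126.2 x15 126.8
262 76 [127 188 253] x42 122.1 x21 124.0 x15 124.6
262 78 [133 221 255] x42 120.0 x21 121.9 x15 122.4
262 80 [135 222 255] x42 118.0 x21 119.7 x15 120.2
262 82 [134 223 255] x42 115.9 x21 117.5 x15 117.9
264 56 [254 255 255] x42 142.7 x21 146.1 x15 147.1
264 58 [255 255 255] x42 140.6 x21 143.9 x15 144.8
264 60 [255 255 255] x42 138.5 x21 141.7 x15 142.5
264 62 [255 255 255] x42 136.5 x21 139.4 x15 140.3
264 64 [255 255 255] x42 134.4 x21 137.2 x15 138.0
264 66 [224 227 232] x42 132.3 x21 135.0 x15 135.8
264 68 [176 181 189] x42 130.3 x21 132.8 x15 133.6
264 70 [174 175 183] x42 128.2 x21 130.6 x15 131.3
264 72 [241 182 148] x42 126.2 x21 128.4 x15 129.1
264 74 [243 174 150] x42 124.1 x21 126.2 x15 126.8
264 76 [131 190 253] x42 122.1 x21 124.0 x15 124.6
264 78 [134 222 255] x42 120.0 x21 121.9 x15 122.4
264 80 [136 223 255] x42 118.0 x21 119.7 x15 120.2
264 82 [135 223 255] x42 115.9 x21 117.5 x15 117.9
```

```bash
python3 -c "
from station import bot
print(bot.hand_in())"
```

```text
the job is handed in; nothing more can be done
None
```

I slid the carrier under the bridge and round the bend to the end stop, pushed the pin in by roughly 8 mm of its 10 (estimated from the camera images), released the carrier there, and handed the job in at about 22 s.

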